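Lock the polishing lathe's spindle for a wheel change

ROBOT

A 6-joint arm with a two-finger parallel gripper is mounted at the origin on the work surface. World frame = base frame: x ahead of the robot, y to its left, z up, the work surface at z = 0. Lengths are in mm, angles in rad, forces in N, time in s.
With the tool pointing down it reaches from about 300 to 875 mm from the base axis. Payload 6.4 kg.
Tool frame: the origin (TCP) lies midway between the tips of the shut fingers; the grasp point (between the pads) lies 19 mm behind it (grasp_offset is the distance from the TCP to the grasp point, in mm); z points along the fingers, y is the direction in which the jaws open and shut (so a half turn about z gives the same grasp; the last joint's range is limited). The gripper opens to 88 mm and grips with 3 to 60 N. Pads are 18 mm wide; open, the fingers measure 123 mm over their backs; the gripper's body (75 mm by 187 mm) begins 45 mm behind the grasp point.
Start: joints at [-1.55, 0.181, 1.607, -0, 1.354, -0.206], TCP at [129.31, -560.286, 238.714] pointing down, gripper open.
Joint ranges: [-2.99, 2.99], [-0.89, 2.07], [0.3, 2.58], [-1.14, 4.28], [0, 2.63], [-3.12, 3.12]. Speed limits (rad/s): [2.57, 2.57, 3.01, 3.14, 3.14, 3.14].

INTERFACE

Orientations are given as a rotation vector (axis times angle).
In Python, from workcell import get_state, get_image, get_calibration, close_job, grasp_offset gives the robot as it stands.
- The arm moves only by the tool servo_tool, never from a script. Its arguments are lists of equal length, an entry for each row: "translation": the shift along the tool's x, y, z in cm, a list of three; "rotation": the turn, a rotation vector about the tool's x, y, z in rad, a list of three; "fingers": the closure, from -1 (fully open) to 1 (shut). In form: {"translation": [[dx, dy, dz], ...], "rotation": [[ax, ay, az], ...], "fingers": [fingers, ...]}. A call has exactly 5 rows; each row is the pose to reach, as a shift and turn from the pose measured when the call began, along the tool's axes at that moment; what a row does not reach only later rows make up. A row lasts 1/10 s, in which the tool goes at most 50 mm and 8.59 degrees, less where a joint would pass 70% of its speed; a pose out of reach is approached as far as the arm can. A call with a gripper value outside its range is refused whole. The fingers move at their own pace and stop on an object; "newtons" is the grip in N (left out, the last holds). Time passes only in rows, so rows that repeat a pose let the fingers close, or fill a call up. It gives the time, the measured TCP pose, the force and the opening at its end, in the units of the state.
- get_state(): the state, without advancing time (a new reading comes with each control period).
- get_image(name): name is "scene" or "top"; returns the picture (420x560x3 uint8, blue, green, red); there is no depth.
- get_calibration(name): a dict with "camera_matrix" (3x3 intrinsics, pixels), "k1" (the pictures are not rectified: a ray, as slopes to the right and down, at radius r is drawn at 1 + k1 r^2 times it, then the intrinsics apply), "T" (4x4, takes a point from camera to world coordinates). Camera axes: x right, y up, looking along -z (the intrinsics and any distortion apply to the point x, -y, -z); pixel columns grow to the right and rows downward; lengths in mm; the calibration is good to about 2 mm. A picture is of the moment at which its call begins. get_calibration takes no time and is no camera call.
- close_job(): hands the job in, once; it reports no verdict.
The state is a dict: "time": time; "qpos": joint angles; "dq": joint speeds; "joint_torque": joint torques, N m; "eef_pos": TCP position; "eef_rot": TCP orientation; "contact_force": force on the tool from outside, world axes, zero at the start; "ft_torque": the same for the moment, N m; "opening": finger opening in mm.
Only numpy, scipy, OpenCV 4.12 (cv2) and the standard library are available. Lean on these libraries where they do the work, as an engineer would, in place of code of your own. Each camera call takes 0.05 s, during which the arm holds its last target.

TASK

Make the polishing lathe safe for a wheel change. First push its toggle switch right over to off (away from the robot), then turn the polishing wheel by hand until the chalk line across it runs parallel to the slanting hole in the lock boss, so that the spindle's cross-hole lies in line with that hole. Then take the square-headed lock pin from the wooden pin block, pass it through boss and spindle until its collar sits on the boss, and let go; leave the tommy bar in its block and the jar, bowl and stone model where they are.

Things in the scene. Friction and masses are not known exactly. Their poses are not given: they have to be found in the camera images.
- switch (a joint): Toggle switch on the grey control box at the lathe's right-hand end (seen from the robot). 0 = on, leaning 0.45 rad from vertical towards the robot's side of the lathe; 0.9 = off, leaning 0.45 rad away from it. Moves in the lathe's x-z plane and stays where it is left (friction about 1.2 N at the tip).
- switch_tip (a point): Centre of the black ball, 20 mm across, at the end of the toggle; 50 mm from the toggle's pivot, on a rod 8 mm thick. The box top is about 45 mm below it, the pivot 2 mm above the box top.
- spindle (a joint): Angle (rad) of spindle and wheel about the level shaft axis (along lock_boss y). Positive turns the top of the wheel away from the robot. Turns without end, stays where left (friction 0.025 N m). At 0 and every multiple of pi the cross-hole lines up with the boss hole; the pin's point pulls in about 0.06 rad.
- wheel_center (a point): Centre of the black polishing wheel at the lathe's left-hand end: 96 mm across, 20 mm thick, axis 125 mm above the bench, 62 mm along +y from the cross-hole. Flanges and nut, 34 mm across, stand out from its middle. A white chalk line runs over the rim and down both faces along one diameter, parallel to the cross-hole. Frame turns with it: y along the shaft, z along the chalk line.
- cross_hole (a point): Middle of the spindle's cross-hole, on the shaft axis: a 13 mm hole right through a steel collar 36 mm across, beneath the boss. z axis along the hole; turns with the spindle.
- lock_boss: Aluminium block 34 x 30 x 24 mm fixed between motor and wheel. Origin: mouth of its hole (12 mm, through, 3 mm countersink) on the upper face, 44 mm from the shaft axis. z points out of the hole, away from the shaft, 30 degrees from vertical, leaning towards the robot's side; the pin goes in along -z. y along the shaft, from motor to wheel; wheel face 52 mm, motor 21 mm from the hole.
- pin_grip (a point): Middle of the lock pin's grip: steel, 16 x 16 mm square, 35 mm long, flats facing the pin's x and y axes; z from tip to head. Collar 20 mm across, 5 mm thick, its underside 24 mm below this point; then 72 mm of round 10 mm shank, the last 8 mm tapered, to the tip 96 mm below this point. 110 g. Stands upright in a 45 mm deep hole of the pin block at the start.
- pin_tip (a point): The end of the lock pin's point.
- pin_block: Wooden block, 120 x 50 x 50 mm, fixed on the bench; origin at the centre of its underside, x axis along its length. Two upright 12 mm holes, 45 mm deep, 35 mm to either side of its middle along x: one holds the lock pin, the other the tommy bar. It may stand on the left or on the right of the lathe.
- tommy_bar: Steel bar, 10 mm thick, with a black ball of 26 mm as its head, 88 mm above its tip (the origin). Stands in the other hole of the pin block. To be left there.
- bur_block: Aluminium block 120 x 50 x 30 mm with small burs standing in it up to 60 mm high; fixed on the bench at the other side of the lathe. Origin at the centre of its underside.
- paste_jar: Small jar of polishing paste, 54 mm across and 45 mm high, behind the lathe's right-hand end. Origin at the centre of its underside.
- mixing_bowl: Blue bowl, 110 mm across and 60 mm high, behind the lathe. Origin at the centre of its underside.
- stone_model: Plaster model of a tooth arch, 55 x 65 x 28 mm, behind the lathe. Origin at the centre of its underside.
- lathe: The polishing lathe, fixed on the bench: grey base 165 x 375 x 18 mm, motor 100 mm across on a level shaft along y, 125 mm up. Origin under its middle, x away from the robot, y towards the wheel. An aluminium dust scoop, 66 mm from the shaft axis, stands behind and below the wheel, up to 10 mm above the shaft; in front and on top the wheel is open.

How it is judged (in metres and radians):
On the way, in this order (a step that is already met when the one before it is completed fails the run):
1. the switch is pushed over to off (value of joint switch above 0.7 rad), for 0.2 s.
2. the spindle's cross-hole is lined up with the boss and stands still (angle between the z axis of cross_hole and the z axis of lock_boss, either way round below 0.09 rad and velocity of joint spindle between -0.1 and 0.1 rad/s), for 0.3 s.
3. the lock pin is drawn out of its block (z of pin_tip in the frame of pin_block above 0.055 m), for 0.1 s.
4. the lock pin is through boss and spindle (z of pin_tip in the frame of lock_boss below -0.066 m and x of pin_tip in the frame of lock_boss between -0.006 and 0.006 m and y of pin_tip in the frame of lock_boss between -0.006 and 0.006 m), for 0.1 s.
At the end, for the whole second after the job is handed in: The switch is over at off (beyond 0.7 of 0.9 rad); the lock pin is through boss and spindle, its collar within 4 mm of the boss face and its axis in the hole; the spindle is at rest with its cross-hole lined up (within 0.12 rad); the pin is released (all of step 4 and value of joint switch above 0.7 rad and angle between the z axis of each of cross_hole, pin_grip and the z axis of lock_boss, either way round below 0.12 rad and z of pin_grip in the frame of lock_boss below 0.028 m and linear speed of tommy_bar below 0.02 m/s and velocity of joint spindle between -0.05 and 0.05 rad/s); the robot touches nothing.
It fails at once if the tommy bar is taken from its hole (distance of tommy_bar from where it was at the start of the episode above 0.02 m).
It fails at once if the paste jar is pushed away (distance of paste_jar from where it was at the start of the episode above 0.03 m).
It fails at once if the mixing bowl is pushed away (distance of mixing_bowl from where it was at the start of the episode above 0.03 m).
It fails at once if the stone model is pushed away (distance of stone_model from where it was at the start of the episode above 0.03 m).
It also fails if it takes over 72 s, if anything falls off the work surface, if the arm or the gripper's body presses on something with over 40 N, if the wrist force passes 120 N, or if a joint passes its speed limit or range.

## Working session

There is one attempt and no reset: what is moved stays moved. The work goes in short steps, Python scripts to look and compute and a tool call to move; the robot and the scene stay as the last step left them, time stands still between calls to the robot, and variables do not carry over. Pictures are saved under pics/ and viewed, and the job is handed in when it is done.

Besides the shell and the picture viewer there is one more tool, called after ">>>" in YAML: its name, and indented under it one key for each argument. servo_tool: Moves the arm, as the interface text tells. Its arguments: {"type":"object","properties":{"translation":{"type":"array"},"rotation":{"type":"array"},"fingers":{"type":"array"},"newtons":{"type":"number"}},"required":["translation","rotation","fingers"]}

```bash
ls; mkdir -p pics
python3 - <<'E'
from workcell import *
import cv2
print(get_state()); print(grasp_offset)
for n in("scene","top"):
    print(get_calibration(n)); cv2.imwrite(f"pics/{n}0.png",get_image(n))
E
```

```text
pics
{'time': 0.0, 'qpos': array([-1.55033576e+00,  1.81526747e-01,  1.60800561e+00,  1.07925451e-05,
        1.35377273e+00, -2.06297170e-01]), 'dq': array([ 0.00018125, -0.00014231,  0.00044076, -0.00203466,  0.00051961,
       -0.00117011]), 'joint_torque': array([ 2.36324513e-04, -4.33863795e+01, -3.41848862e+01,  7.01836939e-02,
        3.87561147e-02, -1.53089732e-04]), 'eef_pos': array([ 129.28204227, -559.73526216,  237.81932576]), 'eef_rot': array([-3.11972933e+00, -3.55231149e-01, -2.65916195e-04]), 'contact_force': array([ 0.98534656, -0.70029059,  0.08917272]), 'ft_torque': array([-0.08126367, -0.0285469 , -0.01788038]), 'opening': 88.05211295399934}
18.700000000000003
{'camera_matrix': array([[499.13016453,   0.        , 284.25044247],
       [  0.        , 499.13016453, 211.40578285],
       [  0.        ,   0.        ,   1.        ]]), 'k1': -0.02937522226248399, 'T': array([[ 7.75734435e-01, -5.13955204e-01,  3.66177737e-01,
         1.08646459e+03],
       [ 6.30955044e-01,  6.21121589e-01, -4.64869555e-01,
        -6.10155961e+02],
       [ 1.14812296e-02,  5.91657012e-01,  8.06108034e-01,
         1.17395284e+03],
       [ 0.00000000e+00,  0.00000000e+00,  0.00000000e+00,
         1.00000000e+00]])}
{'camera_matrix': array([[402.8538772 ,   0.        , 283.17939522],
       [  0.        , 402.8538772 , 208.80598675],
       [  0.        ,   0.        ,   1.        ]]), 'k1': 0.002436114654020863, 'T': array([[ 1.99598836e-02,  9.92805319e-01, -1.18064399e-01,
         5.16154126e+02],
       [-9.99776715e-01,  2.06391022e-02,  4.53298076e-03,
        -1.12651071e+01],
       [ 6.93711060e-03,  1.17947559e-01,  9.92995594e-01,
         9.90922188e+02],
       [ 0.00000000e+00,  0.00000000e+00,  0.00000000e+00,
         1.00000000e+00]])}
```

View pics/scene0.png

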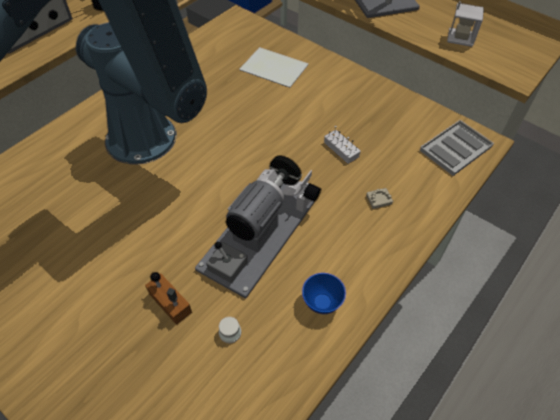

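View pics/top0.png

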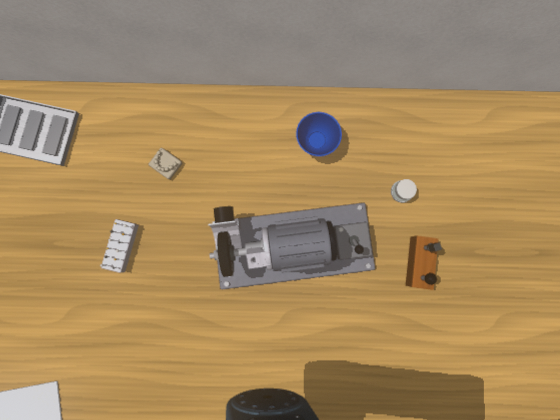

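```bash
cat > h.py <<'E'
import numpy as np, cv2
from workcell import *
from scipy.spatial.transform import Rotation as R
def ray(n,u,v):
    c=get_calibration(n);K=c["camera_matrix"];k=c["k1"];T=c["T"]
    a=np.array([(u-K[0,2])/K[0,0],(v-K[1,2])/K[1,1]]);s=a.copy()
    for _ in range(20): s=a/(1+k*(s@s))
    d=T[:3,:3]@np.array([s[0],-s[1],-1]);return T[:3,3],d/np.linalg.norm(d)
def onz(n,u,v,z):
    o,d=ray(n,u,v);return o+d*(z-o[2])/d[2]
def tri(p,q):
    o1,d1=ray("scene",*p);o2,d2=ray("top",*q)
    A=np.array([d1,-d2]).T;t=np.linalg.lstsq(A,o2-o1,rcond=None)[0]
    a=o1+t[0]*d1;b=o2+t[1]*d2;return (a+b)/2,np.linalg.norm(a-b)
def proj(n,P):
    c=get_calibration(n);K=c["camera_matrix"];T=c["T"]
    p=T[:3,:3].T@(np.asarray(P)-T[:3,3]);s=np.array([p[0],-p[1]])/-p[2]
    s=s*(1+c["k1"]*(s@s));return s*K[0,0]+K[:2,2]
def crop(n,u0,v0,w,h,f,name,img=None):
    i=get_image(n) if img is None else img
    cv2.imwrite(f"pics/{name}.png",cv2.resize(i[v0:v0+h,u0:u0+w],None,fx=f,fy=f,interpolation=cv2.INTER_CUBIC))
E
python3 - <<'E'
from h import *
s=cv2.imread("pics/scene0.png");t=cv2.imread("pics/top0.png")
crop("",140,145,190,150,4,"s_l",s)
crop("",205,190,180,110,4,"t_l",t)
crop("",130,260,80,70,8,"s_p",s)
crop("",400,225,60,70,8,"t_p",t)
E
```

```text
(no output)
```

View pics/s_l.png

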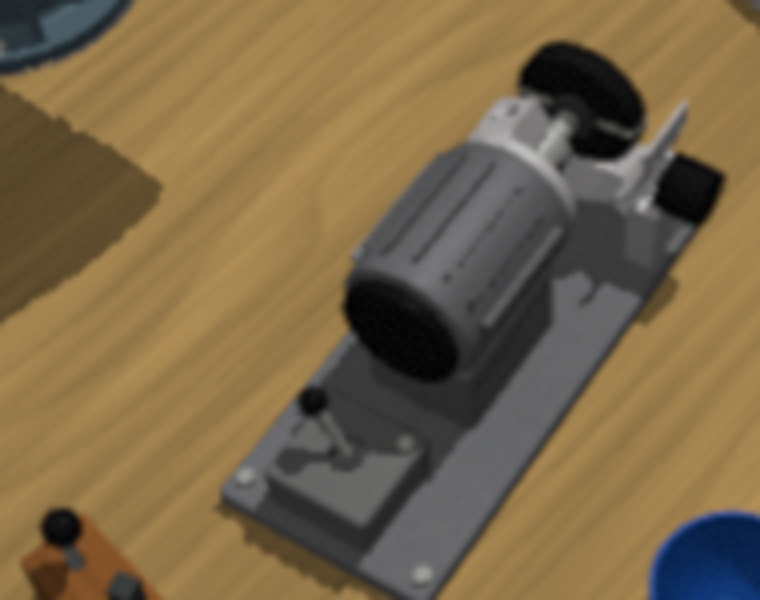

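View pics/t_l.png

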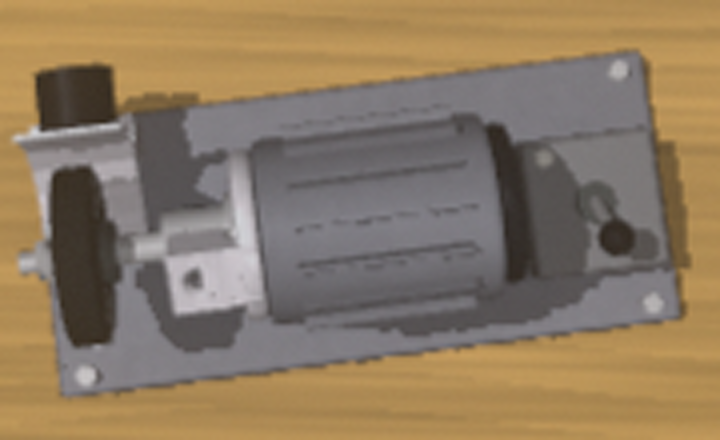

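View pics/s_p.png

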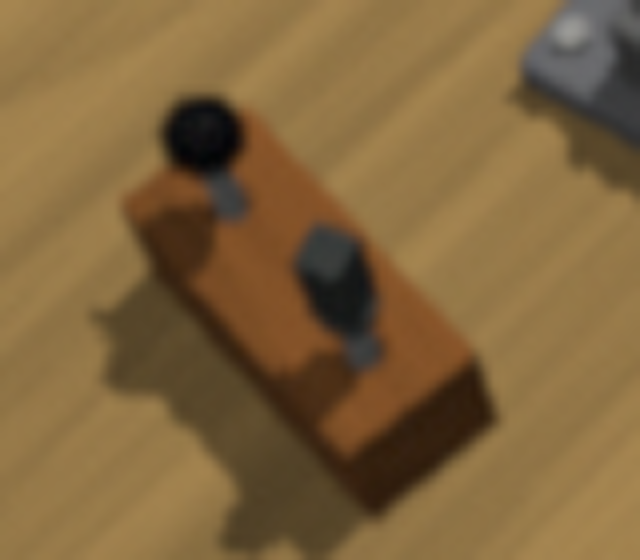

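View pics/t_p.png

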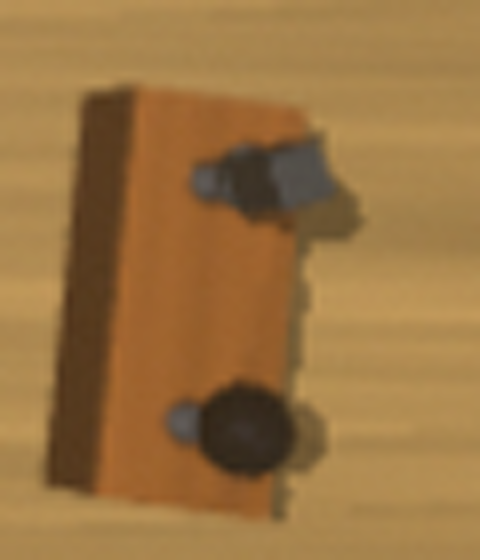

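Run:
```python
from h import *
s=cv2.imread("pics/scene0.png");t=cv2.imread("pics/top0.png")
f=lambda u,v:(205+(u+.5)/4-.5,190+(v+.5)/4-.5)
g=lambda u,v:(140+(u+.5)/4-.5,145+(v+.5)/4-.5)
P={}
for k,p in dict(tr=(637,52),br=(683,315),bl=(63,395)).items(): P[k]=onz("top",*f(*p),18)[:2];print(k,P[k])
for k,p in dict(br=(222,492),tr=(430,602)).items(): print("scene",k,onz("scene",*g(*p),18)[:2])
y=P['bl']-P['br'];print("len",np.linalg.norm(y),"wid",np.linalg.norm(P['tr']-P['br']));print("yaw y-axis",np.arctan2(y[1],y[0])-np.pi/2)
x=P['tr']-P['br'];print("yaw x",np.arctan2(x[1],x[0]))
print("centre",(P['tr']+P['bl'])/2)
print("screws",[onz("top",*f(*q),20)[:2] for q in[(619,70),(653,303),(86,375)]])
print("screws sc",[onz("scene",*g(*q),20)[:2] for q in[(246,476),(421,574)]])
print("tip",tri(g(313,401),f(615,238)))
print("bossmouth",tri(g(511,108),f(192,281)))
h=lambda u,v:(130+(u+.5)/8-.5,260+(v+.5)/8-.5)
i=lambda u,v:(400+(u+.5)/8-.5,225+(v+.5)/8-.5)
print("tommy",tri(h(203,134),i(247,428)))
print("pin head top",tri(h(330,248),i(302,173)))
q=[(135,88),(100,492),(275,520),(303,108)]
Q=[onz("top",*i(*a),50)[:2] for a in q];print(Q)
q=[(122,203),(350,462),(475,360),(255,112)]
print([onz("scene",*h(*a),50)[:2] for a in q])
crop("",255,145,75,60,10,"s_w",s);crop("",205,220,70,60,10,"t_w",t)
```

```text
tr [ 651.10677283 -212.24115262]
br [ 492.86828618 -239.1971089 ]
bl [438.58875286 129.53359943]
scene br [ 495.98071736 -237.5544017 ]
scene tr [ 655.81321867 -210.16009431]
len 372.7044445697868 wid 160.51804333136474
yaw y-axis 0.1461567421226746
yaw x 0.16873049127137815
centre [544.84776284 -41.3537766 ]
screws [array([ 639.55945904, -200.83528315]), array([ 499.65716281, -220.83124328]), array([450.67337731, 116.07060447])]
screws sc [array([ 500.61638801, -219.38161648]), array([ 638.83037499, -199.61049048])]
tip (array([ 536.40802904, -181.79971471,  103.14961242]), np.float64(1.1006423626387043))
bossmouth (array([509.05618627,  45.62078842, 163.17974871]), np.float64(1.4879308003359417))
tommy (array([ 476.24780492, -342.2784109 ,   94.28530749]), np.float64(0.634834073174108))
pin head top (array([ 545.96827601, -350.14026923,  117.03784132]), np.float64(1.3144400030033145))
[array([ 571.50858449, -328.37232758]), array([ 454.98427538, -316.02849593]), array([ 448.04542518, -366.32242707]), array([ 566.67167111, -377.41985367])]
[array([ 450.26772198, -364.10740074]), array([ 569.65925375, -379.1496344 ]), array([ 574.61537942, -331.34549095]), array([ 458.3578522 , -315.09506835])]
```

View pics/s_w.png

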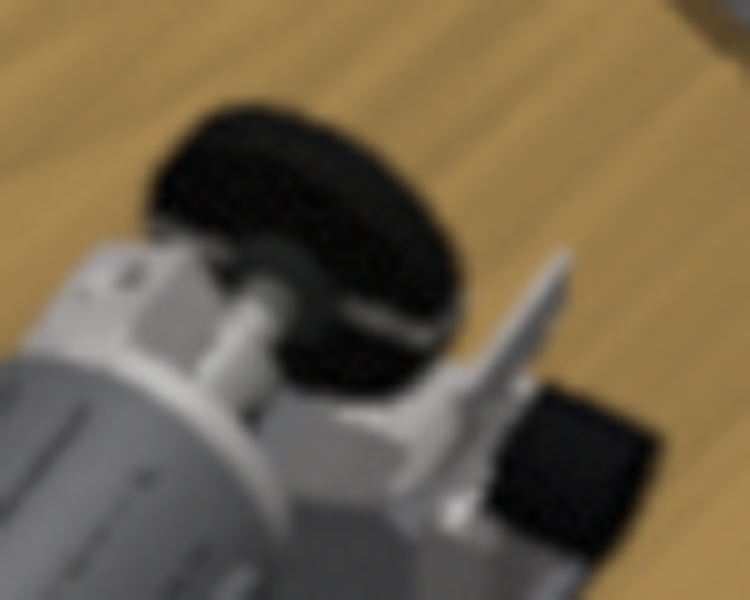

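View pics/t_w.png

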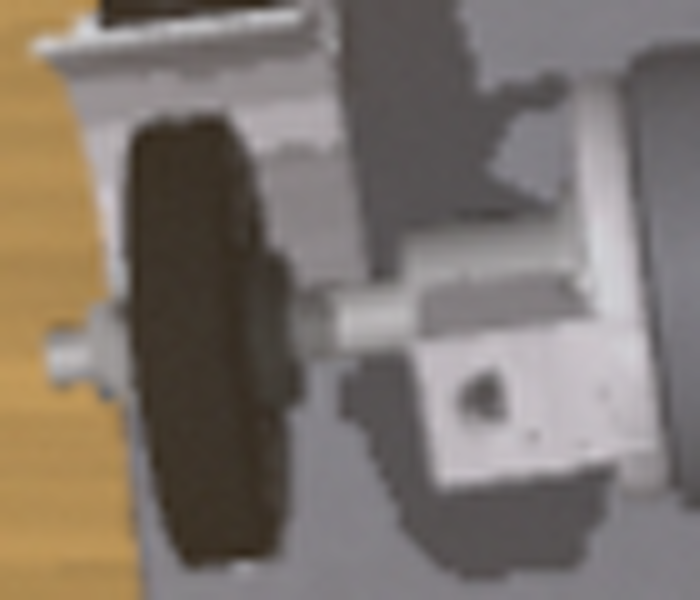

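```bash
cat >> h.py <<'E'
yaw=0.145
X=np.array([np.cos(yaw),np.sin(yaw),0]);Y=np.array([-np.sin(yaw),np.cos(yaw),0]);Z=np.array([0,0,1.])
M=np.array([509.06,45.62,163.18]) # mouth
H=np.cos(np.pi/6)*Z-np.sin(np.pi/6)*X
C=M-44*H; W=C+62*Y
E
python3 - <<'E'
from h import *
g=lambda u,v:(255+(u+.5)/10-.5,145+(v+.5)/10-.5)
print("C",C,"W",W)
for p in [(160,238),(210,245),(345,307),(390,325),(435,338)]:
    o,d=ray("scene",*g(*p)); P=o+d*((W-10*Y-o)@Y)/(d@Y); q=P-(W-10*Y)
    print(p,q@X,q[2],"r",np.hypot(q@X,q[2]),"ang from vertical toward +x",np.arctan2(q@X,q[2]))
for k in range(0,1): 
  print(proj("scene",W-10*Y+48*Z),proj("scene",W-10*Y),proj("scene",W))
E
```

```text
C [530.82912993  48.79883345 125.07488223] W [521.87059929 110.14819962 125.07488223]
(160, 238) -43.981887118158056 -12.353606348037388 r 45.68389195631943 ang from vertical toward +x -1.8446203168789965
(210, 245) -27.46963502843203 -5.492758663927603 r 28.01341190100577 ang from vertical toward +x -1.7681509900429764
(345, 307) 16.31248049197099 -5.388038778871319 r 17.179289324170405 ang from vertical toward +x 1.8898158646261
(390, 325) 30.690475036499063 -4.235290238620351 r 30.98133214326532 ang from vertical toward +x 1.7079303281746754
(435, 338) 44.88032075834289 -1.0100442673915637 r 44.89168498501515 ang from vertical toward +x 1.5932978102319018
[284.20986822 159.95573677] [284.01199422 171.64520794] [285.85574957 169.31485148]
```

```bash
cat >> h.py <<'E'
def pose(x,z):  # tool axes
    z=np.array(z)/np.linalg.norm(z); x=np.array(x)-np.dot(x,z)*z; x/=np.linalg.norm(x)
    return np.array([x,np.cross(z,x),z]).T
def plan(P,Rm):
    s=get_state();Rc=R.from_rotvec(s["eef_rot"]).as_matrix()
    t=Rc.T@(np.array(P)-s["eef_pos"])/10; r=R.from_matrix(Rc.T@Rm).as_rotvec()
    print("cm",np.round(t,2),"rad",np.round(r,3),"|mm|",round(10*np.linalg.norm(t)),"steps",max(np.linalg.norm(t)/5,np.linalg.norm(r)/.15))
def st():
    s=get_state();print(round(s["time"],2),"pos",s["eef_pos"].round(1),"F",s["contact_force"].round(1),"op",round(s["opening"],1),"q",s["qpos"].round(2)); return s
TIP=np.array([536.4,-181.8,103.1])
D=-Z
E
python3 - <<'E'
from h import *
P=TIP-55*X-5*Y;P[2]=200
print(P);plan(P,pose(Y,D))
E
```

```text
[ 482.69963733 -194.69461316  200.        ]
cm [ 42.64 -27.62   3.85] rad [-1.000e-03 -1.000e-03 -1.489e+00] |mm| 510 steps 10.190825811032742
```

>>> servo_tool:
  translation:
    - [4,-2.6,0]
    - [8,-5.2,0]
    - [12.5,-8,0]
    - [17,-11,0]
    - [21,-13.8,0]
  rotation:
    - [0,0,-0.15]
    - [0,0,-0.3]
    - [0,0,-0.45]
    - [0,0,-0.6]
    - [0,0,-0.74]
  fingers: [1,1,1,1,1]
  newtons: 20

```text
time: 0.6
eef_pos: [299.8, -380.7, 237.9]
eef_rot: [-2.776, -1.467, -0.001]
contact_force: [0.1, -0.9, -0.7]
opening: 50.4
```

Run:
```python
from h import *
st()
P=TIP-55*X-5*Y;P[2]=200
plan(P,pose(Y,D))
```

```text
0.6 pos [ 299.8 -380.7  237.9] F [ 0.1 -0.9 -0.7] op 50.4 q [-1.15 -0.02  1.83  0.    1.34 -0.55]
cm [25.67  4.63  3.82] rad [-0.    -0.002 -0.744] |mm| 264 steps 5.272002348162883
```

>>> servo_tool:
  translation:
    - [5,0.9,0.5]
    - [10,1.8,1.5]
    - [15,2.7,2.5]
    - [20,3.6,3.5]
    - [25,4.5,3.8]
  rotation:
    - [0,0,-0.15]
    - [0,0,-0.3]
    - [0,0,-0.45]
    - [0,0,-0.6]
    - [0,0,-0.744]
  fingers: [1,1,1,1,1]

```text
time: 1.1
eef_pos: [472.0, -203.8, 199.8]
eef_rot: [-2.045, -2.381, -0.002]
contact_force: [0.4, -0.5, 0.6]
opening: 10.1
```

Run:
```python
from h import *
st()
P=TIP-50*X-5*Y;P[2]=97
plan(P,pose(Y,D))
crop("scene",140,145,190,150,4,"s1");crop("top",205,190,180,110,4,"t1")
```

```text
1.1 pos [ 472.  -203.8  199.8] F [ 0.4 -0.5  0.6] op 10.1 q [-0.64  0.09  1.8   0.    1.26 -0.79]
cm [ 0.7   1.7  10.28] rad [-0.001 -0.003  0.007] |mm| 104 steps 2.0883058401293564
```

View pics/s1.png

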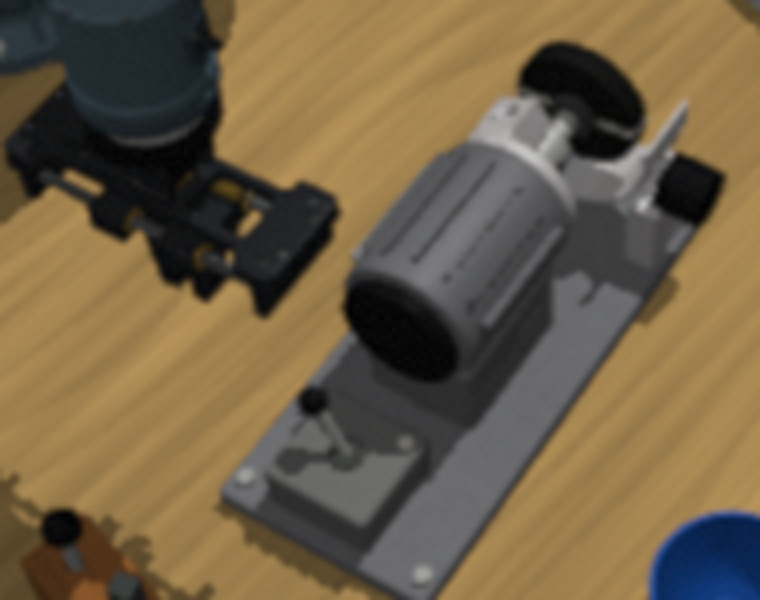

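View pics/t1.png

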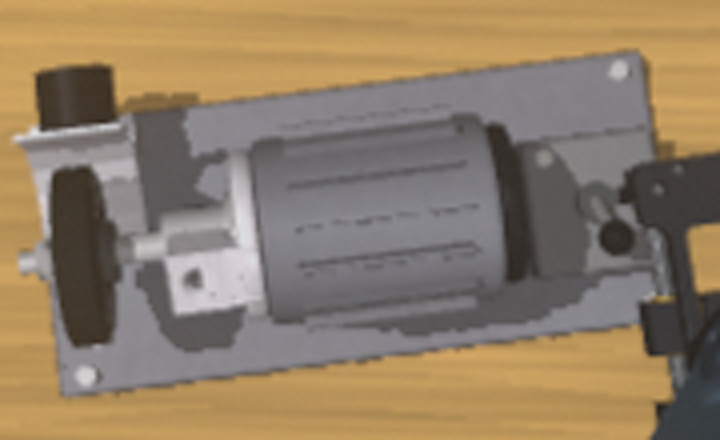

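>>> servo_tool:
  translation:
    - [0.7,1.7,3]
    - [0.7,1.7,7]
    - [0.7,1.7,10.3]
    - [0.7,1.7,10.3]
    - [0.7,1.7,10.3]
  rotation:
    - [0,0,0]
    - [0,0,0]
    - [0,0,0]
    - [0,0,0]
    - [0,0,0]
  fingers: [1,1,1,1,1]

```text
time: 1.7
eef_pos: [489.0, -191.4, 97.0]
eef_rot: [-2.04, -2.383, -0.004]
contact_force: [0.8, -1.3, -0.1]
opening: 0.6
```

Run:
```python
from h import *
st()
P=TIP+24*X-5*Y;P[2]=97
plan(P,pose(Y,D))
```

```text
1.7 pos [ 489.  -191.4   97. ] F [ 0.8 -1.3 -0.1] op 0.6 q [-0.6   0.25  1.84  0.    1.06 -0.76]
cm [-0.3   7.23 -0.01] rad [-0.001 -0.005  0.009] |mm| 72 steps 1.4467866750070533
```

>>> servo_tool:
  translation:
    - [-0.2,1.5,0]
    - [-0.2,3,0]
    - [-0.2,4.5,0]
    - [-0.2,5.6,0]
    - [-0.2,6.2,0]
  rotation:
    - [0,0,0]
    - [0,0,0]
    - [0,0,0]
    - [0,0,0]
    - [0,0,0]
  fingers: [1,1,1,1,1]

```text
time: 2.2
eef_pos: [552.2, -184.9, 99.0]
eef_rot: [-2.043, -2.385, -0.005]
contact_force: [-0.9, -0.0, 0.9]
opening: 0.3
```

Run:
```python
from h import *
st()
crop("scene",140,185,120,110,6,"s2")
```

```text
2.2 pos [ 552.2 -184.9   99. ] F [-0.9 -0.   0.9] op 0.3 q [-0.53  0.36  1.69  0.    1.09 -0.68]
```

View pics/s2.png

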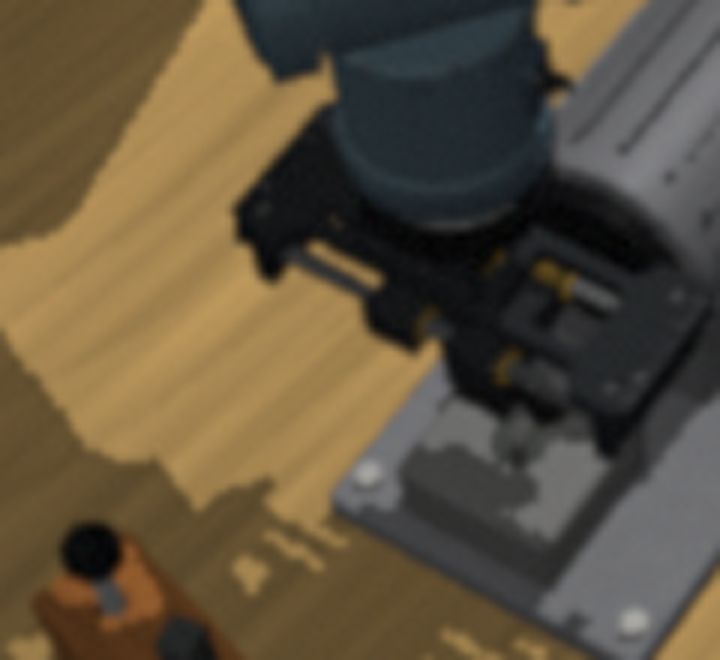

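>>> servo_tool:
  translation:
    - [0,0.2,0]
    - [0,0.4,0]
    - [0,0.6,0]
    - [0,0.6,0]
    - [0,0.6,0]
  rotation:
    - [0,0,0]
    - [0,0,0]
    - [0,0,0]
    - [0,0,0]
    - [0,0,0]
  fingers: [1,1,1,1,1]

```text
time: 2.75
eef_pos: [556.1, -184.0, 98.5]
eef_rot: [-2.04, -2.382, -0.001]
contact_force: [-8.6, -1.9, 5.6]
opening: 0.6
```

Run:
```python
from h import *
st()
```

```text
2.75 pos [ 556.1 -184.    98.5] F [-8.6 -1.9  5.6] op 0.6 q [-0.52  0.37  1.68  0.    1.1  -0.68]
```

>>> servo_tool:
  translation:
    - [0,-2,0]
    - [0,-5,-1]
    - [0,-6,-5]
    - [0,-6,-9]
    - [0,-6,-13]
  rotation:
    - [0,0,0]
    - [0,0,0]
    - [0,0,0]
    - [0,0,0]
    - [0,0,0]
  fingers: [1,1,1,1,1]

```text
time: 3.25
eef_pos: [496.6, -193.6, 230.1]
eef_rot: [-2.041, -2.381, -0.001]
contact_force: [1.0, -0.4, 0.4]
opening: 0.3
```

Run:
```python
from h import *
st()
crop("scene",140,185,120,110,6,"s3")
# wheel grasp: angle a from vertical toward +X
for a in (-.75,.45):
    n=np.cos(a)*Z+np.sin(a)*X
    P=W+22*n; print(a,P.round(0)); plan(P+70*n,pose(X,-n))
```

```text
3.25 pos [ 496.6 -193.6  230.1] F [ 1.  -0.4  0.4] op 0.3 q [-0.6   0.1   1.72  0.    1.33 -0.75]
-0.75 [507. 108. 141.]
cm [29.94  0.55  4.46] rad [-0.584  0.583  1.501] |mm| 303 steps 11.415933611306546
0.45 [531. 112. 145.]
cm [29.84 10.83  2.96] rad [ 0.361 -0.354  1.549] |mm| 319 steps 10.864571936300338
```

View pics/s3.png

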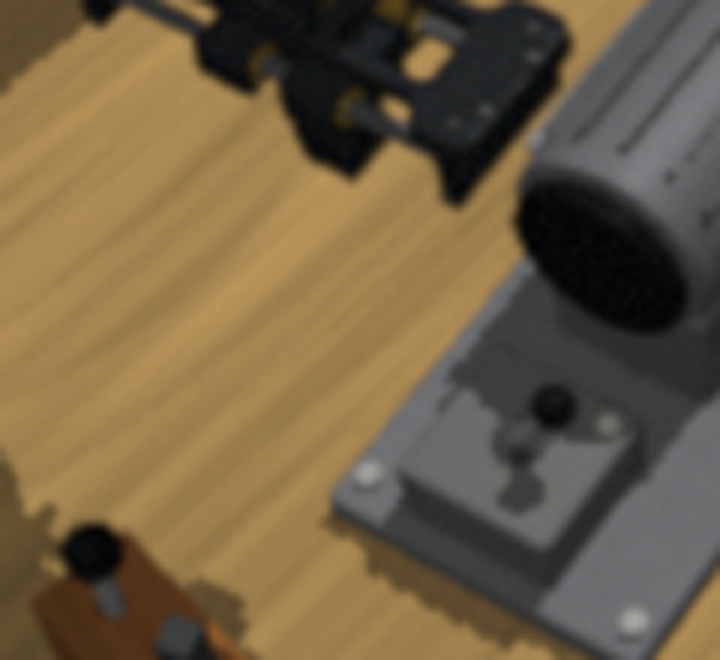

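Run:
```python
from h import *
a=-.75;n=np.cos(a)*Z+np.sin(a)*X
print(W+110*n);plan(W+110*n,pose(X,-n))
```

```text
[447.67718563  99.31411915 205.56065781]
cm [29.94 -0.67  3.13] rad [-0.584  0.583  1.501] |mm| 301 steps 11.415933611306546
```

>>> servo_tool:
  translation:
    - [2.5,-0.5,0]
    - [5,-1,0]
    - [7.5,-1.5,0]
    - [10,-1.5,0]
    - [12.5,-1.5,0]
  rotation:
    - [-0.05,0.05,0.127]
    - [-0.1,0.1,0.255]
    - [-0.15,0.15,0.382]
    - [-0.2,0.2,0.51]
    - [-0.25,0.25,0.637]
  fingers: [0.09,0.09,0.09,0.09,0.09]

```text
time: 3.8
eef_pos: [466.0, -73.7, 237.5]
eef_rot: [-2.638, -1.574, -0.549]
contact_force: [0.1, 0.5, 0.2]
opening: 38.3
```

Run:
```python
from h import *
st()
a=-.75;n=np.cos(a)*Z+np.sin(a)*X
plan(W+110*n,pose(X,-n))
```

```text
3.8 pos [466.  -73.7 237.5] F [0.1 0.5 0.2] op 38.3 q [-0.64 -0.22  2.04  0.36  1.22 -0.25]
cm [ 12.91 -10.57   5.86] rad [-0.333  0.329  0.857] |mm| 177 steps 6.512858105235525
```

>>> servo_tool:
  translation:
    - [2.6,-2.1,0.5]
    - [5.2,-4.2,1.5]
    - [7.8,-6.3,2.5]
    - [10,-8,4]
    - [12,-10,5]
  rotation:
    - [-0.05,0.05,0.13]
    - [-0.1,0.1,0.26]
    - [-0.15,0.15,0.39]
    - [-0.2,0.2,0.52]
    - [-0.25,0.25,0.65]
  fingers: [0.09,0.09,0.09,0.09,0.09]

```text
time: 4.3
eef_pos: [446.0, 87.3, 211.5]
eef_rot: [-2.872, -0.544, -1.011]
contact_force: [0.6, 0.7, -0.2]
opening: 40.1
```

Run:
```python
from h import *
st()
a=-.75;n=np.cos(a)*Z+np.sin(a)*X
plan(W+80*n,pose(X,-n))
```

```text
4.3 pos [446.   87.3 211.5] F [ 0.6  0.7 -0.2] op 40.1 q [-0.32 -0.57  2.42  0.51  0.77  0.6 ]
cm [ 0.34 -0.85  3.74] rad [-0.081  0.078  0.201] |mm| 39 steps 1.533566315915868
```

>>> servo_tool:
  translation:
    - [0.2,-0.5,1]
    - [0.3,-0.85,2]
    - [0.3,-0.85,3.7]
    - [0.3,-0.85,3.7]
    - [0.3,-0.85,3.7]
  rotation:
    - [-0.05,0.05,0.12]
    - [-0.08,0.08,0.2]
    - [-0.08,0.08,0.2]
    - [-0.08,0.08,0.2]
    - [-0.08,0.08,0.2]
  fingers: [0.09,0.09,0.09,0.09,0.09]

```text
time: 4.8
eef_pos: [467.0, 102.3, 183.5]
eef_rot: [-2.866, -0.21, -1.13]
contact_force: [0.1, 0.1, 0.8]
opening: 40.3
```

Run:
```python
from h import *
st()
a=-.75;n=np.cos(a)*Z+np.sin(a)*X
plan(W+26*n,pose(X,-n))
crop("scene",215,110,130,100,6,"s4");crop("top",185,190,130,100,6,"t4")
```

```text
4.8 pos [467.  102.3 183.5] F [0.1 0.1 0.8] op 40.3 q [-0.19 -0.45  2.46  0.53  0.46  0.84]
cm [0.07 0.02 5.45] rad [-0.002 -0.001  0.001] |mm| 54 steps 1.089616944720115
```

View pics/s4.png

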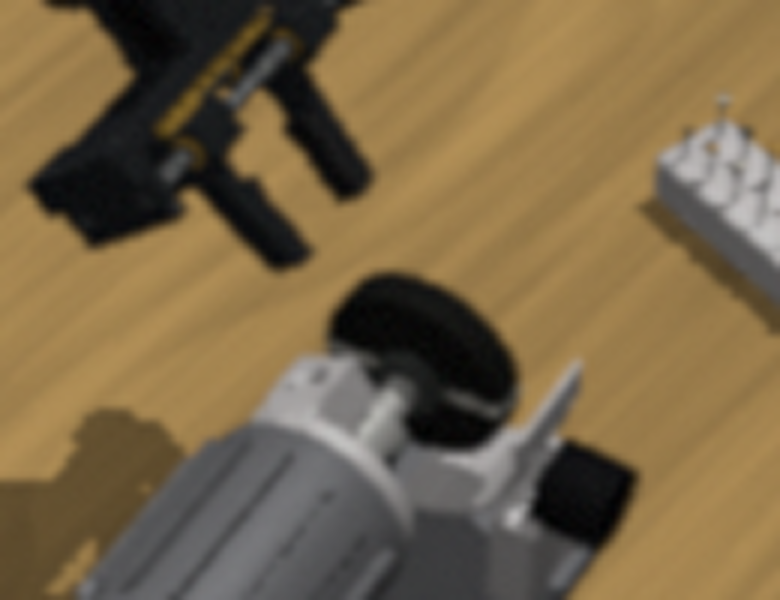

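View pics/t4.png

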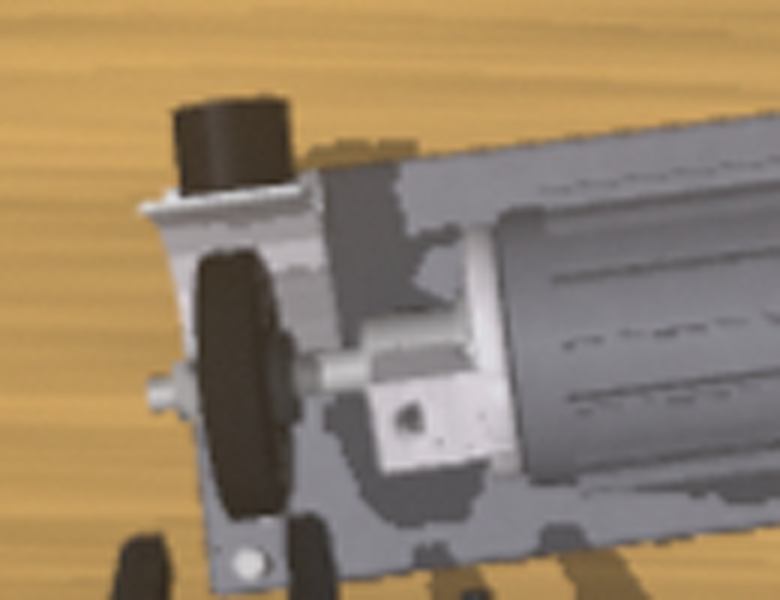

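>>> servo_tool:
  translation:
    - [0.1,0,2]
    - [0.1,0,4]
    - [0.1,0,5.4]
    - [0.1,0,5.4]
    - [0.1,0,5.4]
  rotation:
    - [0,0,0]
    - [0,0,0]
    - [0,0,0]
    - [0,0,0]
    - [0,0,0]
  fingers: [0.09,0.09,0.09,0.09,0.09]

```text
time: 5.4
eef_pos: [504.9, 106.9, 146.2]
eef_rot: [-2.865, -0.209, -1.133]
contact_force: [-0.7, -0.1, 0.4]
opening: 39.9
```

Run:
```python
from h import *
st()
a=-.75;n=np.cos(a)*Z+np.sin(a)*X
plan(W+26*n,pose(X,-n))
crop("scene",215,110,130,100,6,"s5");crop("top",185,190,130,100,6,"t5")
```

```text
5.4 pos [504.9 106.9 146.2] F [-0.7 -0.1  0.4] op 39.9 q [-0.15 -0.2   2.4   0.75  0.29  0.63]
cm [-0.18 -0.08  0.12] rad [-0.    -0.003  0.   ] |mm| 2 steps 0.04526046310393905
```

View pics/t5.png

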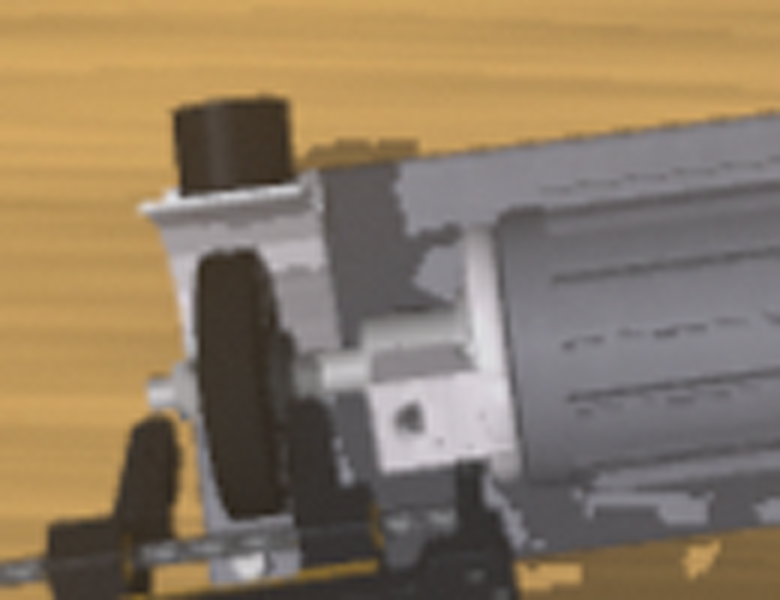

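>>> servo_tool:
  translation:
    - [0,0.2,0]
    - [0,0.2,0]
    - [0,0.2,0]
    - [0,0.2,0]
    - [0,0.2,0]
  rotation:
    - [0,0,0]
    - [0,0,0]
    - [0,0,0]
    - [0,0,0]
    - [0,0,0]
  fingers: [0.3,0.45,0.5,0.5,0.5]
  newtons: 10

```text
time: 6.0
eef_pos: [505.3, 105.0, 146.8]
eef_rot: [-2.865, -0.209, -1.135]
contact_force: [0.9, -0.7, 0.1]
opening: 22.0
```

Run:
```python
from h import *
st()
```

```text
6.0 pos [505.3 105.  146.8] F [ 0.9 -0.7  0.1] op 22.0 q [-0.15 -0.21  2.4   0.76  0.3   0.62]
```

>>> servo_tool:
  translation:
    - [0,0,0]
    - [0,0,0]
    - [0,0,0]
    - [0,0,0]
    - [0,0,0]
  rotation:
    - [0,0,0]
    - [0,0,0]
    - [0,0,0]
    - [0,0,0]
    - [0,0,0]
  fingers: [0.6,0.7,0.8,0.8,0.8]
  newtons: 15

```text
time: 6.5
eef_pos: [505.5, 104.4, 146.9]
eef_rot: [-2.866, -0.208, -1.137]
contact_force: [-2.8, -4.6, 0.4]
opening: 20.0
```

Run:
```python
from h import *
st()
Wc=W-1.5*Y
for a in (-.6,-.45,-.3,-.15,0,.15,.3,.424):
    n=np.cos(a)*Z+np.sin(a)*X
    plan(Wc+26*n,pose(X,-n))
```

```text
6.5 pos [505.5 104.4 146.9] F [-2.8 -4.6  0.4] op 20.0 q [-0.15 -0.21  2.4   0.76  0.29  0.62]
cm [ 0.15 -0.19  0.19] rad [ 0.002 -0.155  0.001] |mm| 3 steps 1.0342974408828682
cm [ 0.53 -0.19  0.28] rad [ 0.002 -0.305  0.   ] |mm| 6 steps 2.0342690861298216
cm [ 0.89 -0.19  0.42] rad [ 0.002 -0.455  0.   ] |mm| 10 steps 3.0342593467484704
cm [ 1.22 -0.19  0.62] rad [ 0.002 -0.605  0.   ] |mm| 14 steps 4.034254379272137
cm [ 1.53 -0.19  0.86] rad [ 0.002 -0.755  0.   ] |mm| 18 steps 5.034251339323078
cm [ 1.79 -0.19  1.15] rad [ 0.002 -0.905 -0.   ] |mm| 21 steps 6.034249267812729
cm [ 2.01 -0.19  1.47] rad [ 0.002 -1.055 -0.   ] |mm| 25 steps 7.034247750858772
cm [ 2.15 -0.19  1.76] rad [ 0.002 -1.179 -0.   ] |mm| 28 steps 7.8609134309921975
```

>>> servo_tool:
  translation:
    - [0.33,0.05,0.05]
    - [0.65,0.05,0.13]
    - [0.95,0.05,0.26]
    - [1.24,0.05,0.42]
    - [1.51,0.05,0.61]
  rotation:
    - [0,-0.12,0]
    - [0,-0.24,0]
    - [0,-0.36,0]
    - [0,-0.48,0]
    - [0,-0.6,0]
  fingers: [0.8,0.8,0.8,0.8,0.8]

```text
time: 7.0
eef_pos: [518.8, 106.2, 151.9]
eef_rot: [-3.117, -0.226, -0.227]
contact_force: [0.4, 1.3, -10.7]
opening: 19.8
```

Run:
```python
from h import *
s=st();z=R.from_rotvec(s["eef_rot"]).as_matrix()[:,2];print("a",np.arctan2(-z@X,-z[2]), ((s["eef_pos"]-W)@X),s["eef_pos"][2]-125)
```

```text
7.0 pos [518.8 106.2 151.9] F [  0.4   1.3 -10.7] op 19.8 q [-0.04  0.08  1.91  0.03  1.    1.38]
a -0.1449841509812264 -3.5791653774236143 26.86536428361788
```

>>> servo_tool:
  translation:
    - [0.32,0,0.07]
    - [0.64,0,0.13]
    - [0.95,0,0.23]
    - [1.24,0,0.37]
    - [1.46,0,0.5]
  rotation:
    - [0,-0.12,0]
    - [0,-0.24,0]
    - [0,-0.36,0]
    - [0,-0.48,0]
    - [0,-0.574,0]
  fingers: [0.8,0.8,0.8,0.8,0.8]

```text
time: 7.5
eef_pos: [533.6, 108.4, 148.4]
eef_rot: [3.027, 0.219, -0.67]
contact_force: [-2.1, -1.4, -1.6]
opening: 20.0
```

Run:
```python
from h import *
s=st();z=R.from_rotvec(s["eef_rot"]).as_matrix()[:,2];print("a",np.arctan2(-z@X,-z[2]), ((s["eef_pos"]-W)@X),s["eef_pos"][2]-125)
crop("scene",215,110,130,100,6,"s6");crop("top",185,190,130,100,6,"t6")
```

```text
7.5 pos [533.6 108.4 148.4] F [-2.1 -1.4 -1.6] op 20.0 q [ 0.02  0.51  1.42 -0.06  1.64  1.45]
a 0.4358969591511665 11.384332672992386 23.378760130818932
```

View pics/s6.png

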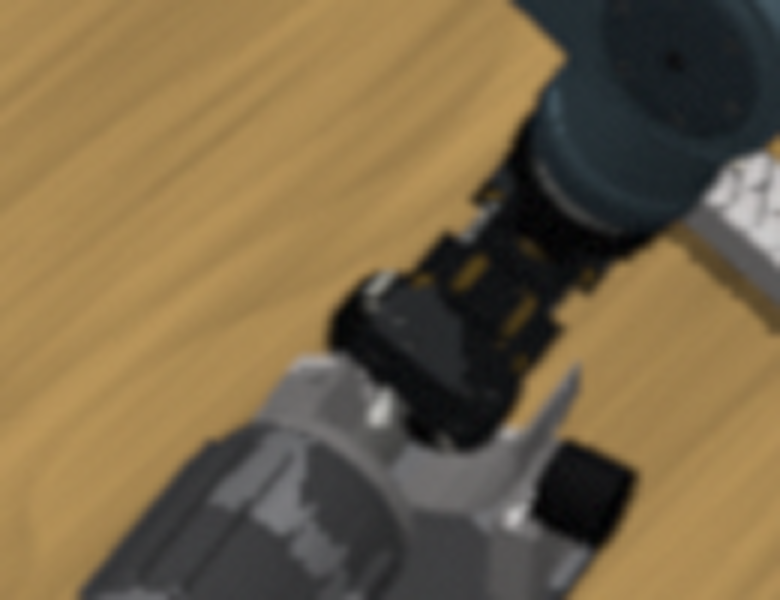

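View pics/t6.png

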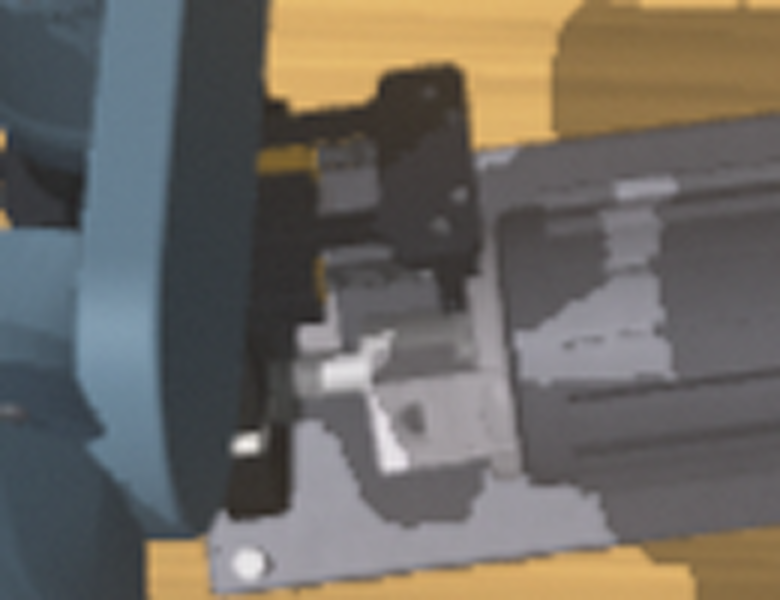

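```bash
cat >> h.py <<'E'
def rimang(n,u,v,c=None,r=48):
    c=W if c is None else c
    o,d=ray(n,u,v); A=np.array([d@X,d[2]]);B=np.array([(o-c)@X,(o-c)[2]])
    a,b,cc=A@A,2*A@B,B@B-r*r; t=(-b-np.sqrt(b*b-4*a*cc))/(2*a); q=B+t*A
    P=o+t*d
    return np.arctan2(q[0],q[1]),(P-c)@Y
E
python3 - <<'E'
from h import *
f=lambda u,v,U,V:(U+(u+.5)/6-.5,V+(v+.5)/6-.5)
print(rimang("top",*f(245,443,185,190)),rimang("scene",*f(378,290,215,110)))
E
```

```text
(np.float64(-0.4950340225824632), np.float64(-7.284291100784078)) (np.float64(-0.46346582127492864), np.float64(-9.023329875870706))
```

>>> servo_tool:
  translation:
    - [0,0,0]
    - [0,0,0]
    - [0,0,0]
    - [0,0,-2]
    - [0,0,-5]
  rotation:
    - [0,0,0]
    - [0,0,0]
    - [0,0,0]
    - [0,0,0]
    - [0,0,0]
  fingers: [0.4,0.1,0.1,0.1,0.1]

```text
time: 8.1
eef_pos: [553.5, 111.6, 192.0]
eef_rot: [3.028, 0.219, -0.673]
contact_force: [0.3, -0.8, -0.4]
opening: 39.8
```

Run:
```python
from h import *
s=st()
crop("scene",215,110,130,100,6,"s7");crop("top",185,190,130,100,6,"t7")
```

```text
8.1 pos [553.5 111.6 192. ] F [ 0.3 -0.8 -0.4] op 39.8 q [ 0.02  0.51  1.33 -0.05  1.73  1.45]
```

View pics/s7.png

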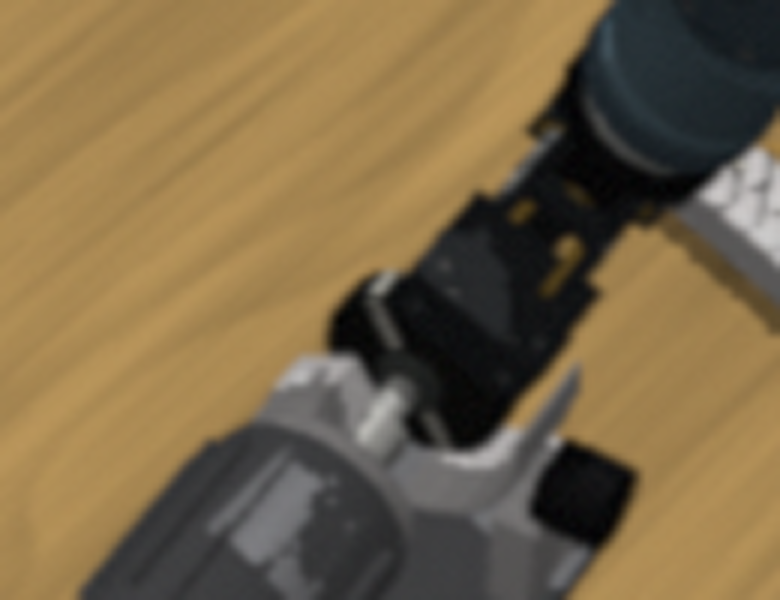

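View pics/t7.png

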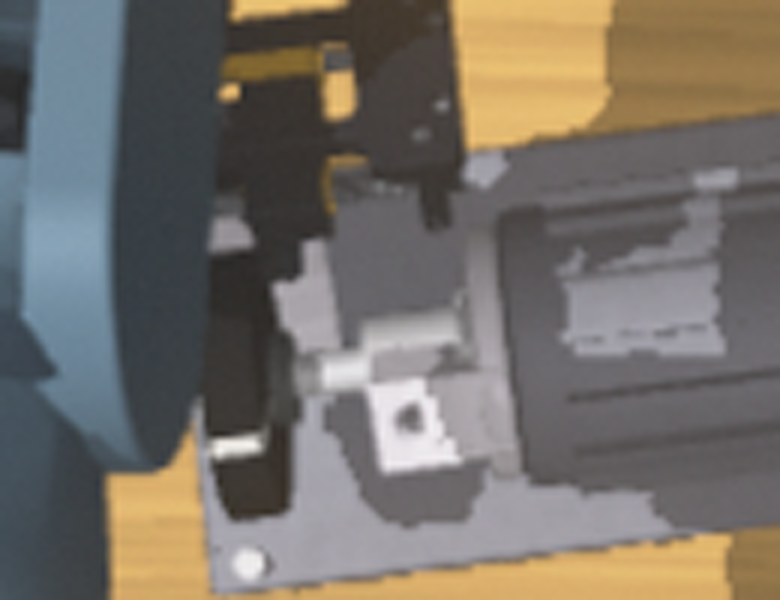

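Run:
```python
from h import *
f=lambda u,v,U,V:(U+(u+.5)/6-.5,V+(v+.5)/6-.5)
for c in (W,W-1.5*Y):
  for p in [(213,448),(238,444),(266,441)]: print(rimang("top",*f(*p,185,190),c))
  for p in [(387,278),(373,294)]: print(rimang("scene",*f(*p,215,110),c))
  q=[]
  for p in [(373,295),(397,343),(428,415),(442,440)]:
    o,d=ray("scene",*f(*p,215,110)); P=o+d*((c-10*Y-o)@Y)/(d@Y); w=P-c;q.append((w@X,w[2]))
  q=np.array(q);print(q.round(1));dd=q[0]-q[-1];print(np.arctan2(*dd))
```

```text
(np.float64(-0.50250127253089), np.float64(3.6168095699176677))
(np.float64(-0.49592714654222914), np.float64(-4.905162164417916))
(np.float64(-0.5002311966848809), np.float64(-14.36364363423439))
(np.float64(-0.47338558013430737), np.float64(-0.45433878170698794))
(np.float64(-0.4840013469172587), np.float64(-11.932194611090095))
[[-23.5  39.3]
 [-10.6  14.1]
 [  6.6 -26.5]
 [ 14.5 -39.8]]
-0.44717540509422776
(np.float64(-0.5025012725308903), np.float64(5.116809569917663))
(np.float64(-0.49592714654222925), np.float64(-3.405162164417922))
(np.float64(-0.5002311966848811), np.float64(-12.863643634234394))
(np.float64(-0.47338558013430737), np.float64(1.045661218293008))
(np.float64(-0.4840013469172587), np.float64(-10.4321946110901))
[[-22.6  41.3]
 [ -9.8  16.1]
 [  7.4 -24.4]
 [ 15.3 -37.8]]
-0.4471754050942276
```

>>> servo_tool:
  translation:
    - [0,0,-3]
    - [0,0,-7]
    - [0,0,-11]
    - [0,0,-14]
    - [0,0,-16]
  rotation:
    - [0,0,0]
    - [0,0.14,0]
    - [0,0.28,0]
    - [0,0.4,0]
    - [0,0.44,0]
  fingers: [0.1,0.1,0.1,0.1,0.1]

```text
time: 8.7
eef_pos: [623.1, 121.8, 346.1]
eef_rot: [3.132, 0.227, 0.035]
contact_force: [0.2, -0.6, 0.6]
opening: 39.9
```

Run:
```python
from h import *
s=st()
a=get_image("scene");b=get_image("top");cv2.imwrite("pics/s8f.png",a);cv2.imwrite("pics/t8f.png",b)
crop("",240,130,100,80,8,"s8",a);crop("",200,205,90,70,8,"t8",b)
```

```text
8.7 pos [623.1 121.8 346.1] F [ 0.2 -0.6  0.6] op 39.9 q [ 0.01  0.23  1.33 -0.    1.56  1.43]
```

View pics/s8.png

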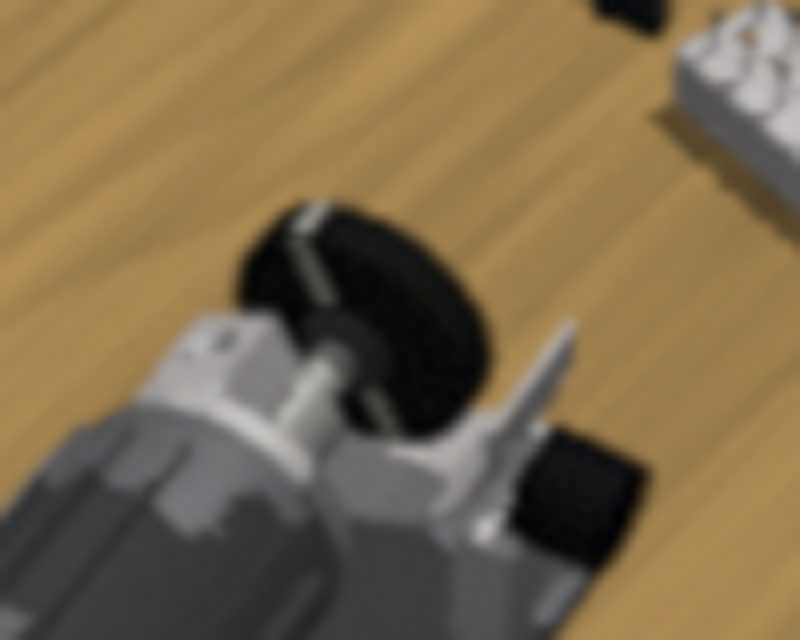

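View pics/t8.png

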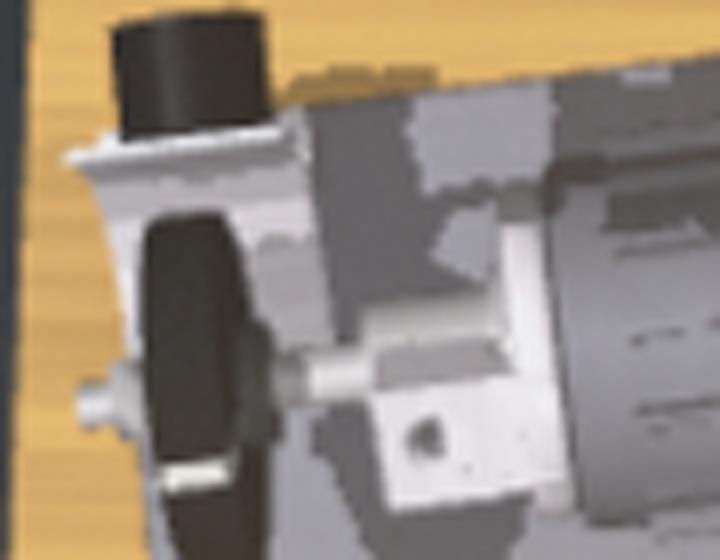

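Run:
```python
from h import *
a=cv2.imread("pics/s8f.png");b=cv2.imread("pics/t8f.png")
crop("",205,225,40,60,10,"t8w",b)
g=cv2.cvtColor(b,cv2.COLOR_BGR2GRAY)
# dark wheel columns profile
for u in (219,221,223,225,227,229,231): print(u,[int(x) for x in g[228:236,u]],[int(x) for x in g[258:282,u]])
print([ [int(x) for x in g[v,215:238]] for v in (262,263,264,265)])
```

```text
219 [172, 178, 176, 169, 104, 51, 54, 53] [61, 60, 61, 71, 88, 120, 140, 172, 156, 143, 143, 154, 156, 154, 153, 153, 154, 151, 148, 141, 147, 147, 136, 143]
221 [179, 177, 176, 131, 72, 51, 52, 55] [61, 62, 61, 61, 60, 189, 225, 223, 140, 60, 62, 61, 58, 83, 89, 126, 144, 157, 161, 162, 163, 164, 164, 139]
223 [167, 176, 176, 127, 67, 52, 53, 54] [61, 62, 63, 62, 78, 203, 228, 177, 94, 61, 59, 61, 60, 59, 59, 59, 59, 58, 102, 150, 163, 162, 162, 163]
225 [166, 175, 174, 111, 52, 54, 52, 54] [61, 61, 61, 62, 112, 210, 228, 170, 88, 60, 62, 62, 60, 60, 58, 58, 58, 58, 89, 147, 162, 162, 161, 187]
227 [176, 174, 177, 121, 61, 51, 51, 50] [60, 62, 62, 62, 138, 196, 218, 138, 62, 62, 62, 61, 61, 61, 59, 59, 60, 57, 97, 149, 163, 161, 160, 172]
229 [173, 172, 186, 206, 210, 172, 139, 98] [70, 70, 76, 93, 99, 92, 84, 65, 59, 59, 60, 61, 61, 60, 60, 59, 60, 60, 137, 161, 162, 162, 162, 161]
231 [173, 173, 187, 206, 209, 206, 207, 197] [73, 72, 65, 57, 55, 55, 54, 56, 56, 56, 57, 56, 55, 57, 54, 58, 58, 76, 141, 160, 161, 160, 161, 161]
[[176, 166, 142, 133, 88, 61, 60, 67, 78, 93, 112, 131, 138, 120, 99, 59, 55, 57, 88, 140, 162, 163, 163], [178, 168, 144, 136, 120, 145, 189, 202, 203, 206, 210, 214, 196, 131, 92, 54, 55, 55, 88, 139, 163, 163, 163], [175, 173, 161, 143, 140, 175, 225, 228, 228, 228, 228, 228, 218, 154, 84, 55, 54, 56, 87, 140, 162, 162, 161], [176, 177, 168, 159, 172, 178, 223, 195, 177, 177, 170, 154, 138, 109, 65, 55, 56, 56, 87, 140, 162, 162, 161]]
```

View pics/t8w.png

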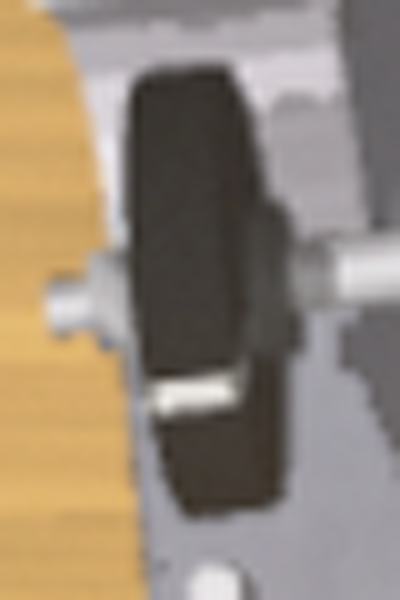

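Run:
```python
from h import *
def tang(u,v):
    o,d=ray("top",u,v); return np.array([(o-C)@X,(o-C)[2]]),np.array([d@X,d[2]])/np.hypot(d@X,d[2])
# unknown centre cx, cz(relative to 0): distance ±48
from scipy.optimize import fsolve
for u,va,vb,vc in((225,231.0,276.2,263.82),(223,231.1,276.1,264.05)):
    (p1,d1),(p2,d2)=tang(u,va),tang(u,vb)
    def dist(c,p,d): w=c-p; return abs(w[0]*d[1]-w[1]*d[0])
    s=fsolve(lambda c:[dist(np.array(c),p1,d1)-48,dist(np.array(c),p2,d2)-48],[0,0]);
    s0=[fsolve(lambda x:dist(np.array([x[0],0]),*tang(u,v))-48,[x0])[0] for v,x0 in((va,-1),(vb,1))]
    print("centre",s,"with z=125:",s0)
    for cx in (0,np.mean(s0)): print(rimang("top",u,vc,W+cx*X))
# ends of chalk
print([rimang("top",u,v) for u,v in((220.3,264.4),(227.8,263.3))])
# boss hole mouth: same view
print("top mouth",((onz("top",200+(426.5)/8-.44,205+436.5/8-.44,163.2)-M)@np.array([X,Y]).T))
```

```text
centre [-1.58780509 -7.76922444] with z=125: [np.float64(-2.2082355716190647), np.float64(-1.3529368218176512)]
(np.float64(-0.5116638210440106), np.float64(-6.308485948967972))
(np.float64(-0.46959576111573414), np.float64(-6.438959380377067))
centre [ -0.95741388 -11.62249115] with z=125: [np.float64(-1.8898492017317043), np.float64(-0.6159679600513522)]
(np.float64(-0.5105521608201152), np.float64(-2.2494459715280466))
(np.float64(-0.48087195798525767), np.float64(-2.345717728105079))
[(np.float64(-0.5109332828971779), np.float64(3.2434708914296824)), (np.float64(-0.5037983821965756), np.float64(-12.06481678319621))]
top mouth [ 0.84074006 -1.11223594]
```

Run:
```python
from h import *
a=cv2.imread("pics/s8f.png");g=cv2.cvtColor(a,cv2.COLOR_BGR2GRAY).astype(int)
print(g[154:186,274:294])
```

```text
[[137 138 134 127 131 135 134 125 121 122 123 127 130 135 137 139 138 135
  130 127]
 [136 127 110  95 109 133 129  99  90  95 104 118 131 138 139 138 134 131
  126 125]
 [116  86  64  78 115 134 106  61  44  48  60  84 109 125 129 132 131 128
  125 125]
 [ 81  45  58 106 134 115  65  30  19  20  26  40  57  72  91 114 122 124
  125 127]
 [ 42  31  69 113 119  79  33  20  22  22  20  22  21  28  46  71  93 112
  121 127]
 [ 16  24  53  74  66  38  19  18  23  22  22  22  22  21  23  32  52  79
  103 122]
 [ 13  27  55  70  51  23  12  18  18  22  23  22  23  21  22  22  25  40
   65  96]
 [  8  18  41  62  63  36  12  12  11  15  18  22  24  22  22  21  20  23
   33  60]
 [  7   9  29  56  70  53  21   7   8  10  15  16  18  21  21  23  24  22
   22  33]
 [  9   7  23  47  70  65  37  12   7  11  11   8  10  15  18  20  20  23
   20  21]
 [  9   9  14  34  61  71  52  22   7   7   8  10  10   9  17  15  21  22
   20  21]
 [ 11   7   8  20  48  71  66  36  11   8   9  10   7   9  12  15  15  19
   20  22]
 [  6   7   9  13  34  62  71  50  21   9   7   9   6  10  10  10  11  15
   18 
[... 920 characters left out ...]
   6   9
   10  12]
 [125 124 141 171 177 162 137 111  80  46  27  34  41  33  13   9   8   9
   10   5]
 [124 125 149 174 169 149 128  95  53  23  22  43  60  51  29  11   9   9
    9  11]
 [126 146 170 171 154 139 125  96  50  16  11  34  59  66  45  19   8   8
    8  13]
 [138 169 175 159 142 131 121 102  65  25   7  20  47  65  52  27  11   9
    7  12]
 [152 170 163 145 133 124 114 102  79  38  13  12  31  57  66  44  17   6
    8   8]
 [173 167 150 135 125 115 105  95  80  59  38  25  26  48  64  52  27  11
    6  10]
 [184 169 150 131 119 108  97  87  85  89  80  64  59  66  74  76  56  38
   36  45]
 [185 177 162 139 115 100  87  82  92 103 103 101 101 104 108 119 110 103
  104 108]]
```

Run:
```python
from h import *
a=cv2.imread("pics/s8f.png");g=cv2.cvtColor(a,cv2.COLOR_BGR2GRAY).astype(float)
pts=[]
for v,lo,hi in [(160,275,280),(161,275,280),(162,275,281),(163,276,281),(164,276,282),(165,277,282),(166,277,283),(167,278,283),(179,284,289),(180,284,290),(181,285,290),(182,285,291)]:
    w=np.clip(g[v,lo:hi]-10,0,None); pts.append((np.sum(w*np.arange(lo,hi))/w.sum(),v))
for dyaw in(-.03,0,.03):
  X2=np.array([np.cos(yaw+dyaw),np.sin(yaw+dyaw),0]);Y2=np.array([-X2[1],X2[0],0])
  for s in (0,-4):
    q=[]
    for p in pts:
        o,d=ray("scene",*p);c=W+s*Y-10*Y2;P=o+d*((c-o)@Y2)/(d@Y2);q.append(((P-c)@X2,P[2]-c[2]))
    q=np.array(q);m,k=np.polyfit(q[:,1],q[:,0],1);print(dyaw,s,"angle",np.arctan(m),"x at z=0",k)
```

```text
-0.03 0 angle -0.4789682846418729 x at z=0 -6.011211526457096
-0.03 -4 angle -0.4789682846418723 x at z=0 -0.7909329489561394
0 0 angle -0.4632641027862908 x at z=0 -6.076420429157293
0 -4 angle -0.4632641027862903 x at z=0 -1.0550144889835813
0.03 0 angle -0.4488276990615147 x at z=0 -6.153057598637201
0.03 -4 angle -0.4488276990615156 x at z=0 -1.3117330842023507
```

Run:
```python
from h import *
Wc=W-3.5*Y-X
plan(Wc+80*Z,pose(X,D));plan(Wc+26*Z,pose(X,D))
```

```text
cm [-10.61  -0.03  13.87] rad [ 0.003 -0.019 -0.001] |mm| 175 steps 3.4923561364934477
cm [-10.71  -0.04  19.27] rad [ 0.003 -0.019 -0.001] |mm| 220 steps 4.409329757879871
```

>>> servo_tool:
  translation:
    - [-4,0,2]
    - [-8,0,5]
    - [-10.6,0,9.5]
    - [-10.6,0,13.9]
    - [-10.6,0,13.9]
  rotation:
    - [0,-0.02,0]
    - [0,-0.02,0]
    - [0,-0.02,0]
    - [0,-0.02,0]
    - [0,-0.02,0]
  fingers: [0.1,0.1,0.1,0.1,0.1]

```text
time: 9.3
eef_pos: [515.0, 106.2, 196.2]
eef_rot: [3.131, 0.226, -0.029]
contact_force: [0.2, -0.3, -0.1]
opening: 39.8
```

>>> servo_tool:
  translation:
    - [0,0,2]
    - [0,0,4]
    - [0,0,5.4]
    - [0,0,5.4]
    - [0,0,5.4]
  rotation:
    - [0,0,0]
    - [0,0,0]
    - [0,0,0]
    - [0,0,0]
    - [0,0,0]
  fingers: [0.1,0.1,0.1,0.3,0.4]

```text
time: 9.8
eef_pos: [513.3, 105.1, 141.3]
eef_rot: [3.13, 0.226, -0.035]
contact_force: [-4.9, 10.5, 6.0]
opening: 28.5
```

>>> servo_tool:
  translation:
    - [0,0,0]
    - [0,0,0]
    - [0,0,0]
    - [0,0,0]
    - [0,0,0]
  rotation:
    - [0,0,0]
    - [0,0,0]
    - [0,0,0]
    - [0,0,0]
    - [0,0,0]
  fingers: [0.5,0.6,0.7,0.8,0.8]

```text
time: 10.3
eef_pos: [514.2, 105.6, 142.5]
eef_rot: [3.131, 0.226, -0.032]
contact_force: [-0.4, 3.9, 5.2]
opening: 20.0
```

Run:
```python
from h import *
s=st();print((s["eef_pos"]-W)@np.array([X,Y,Z]).T)
```

```text
10.3 pos [514.2 105.6 142.5] F [-0.4  3.9  5.2] op 20.0 q [-0.02  0.19  1.8  -0.    1.17  1.41]
[-8.24493236 -3.42062071 17.4484234 ]
```

>>> servo_tool:
  translation:
    - [0,0,0]
    - [0,0,0]
    - [0.7,0,-0.9]
    - [0.7,0,-0.9]
    - [0.7,0,-0.9]
  rotation:
    - [0,0,0]
    - [0,0,0]
    - [0,0,0]
    - [0,0,0]
    - [0,0,0]
  fingers: [0.4,0.4,0.4,0.4,0.4]

```text
time: 10.8
eef_pos: [521.9, 106.5, 151.7]
eef_rot: [3.13, 0.226, -0.03]
contact_force: [-0.0, 0.2, 0.2]
opening: 26.2
```

>>> servo_tool:
  translation:
    - [0,0,0]
    - [0,0,0]
    - [0,0,-5]
    - [0,0,-10]
    - [0,0,-15]
  rotation:
    - [0,0,0]
    - [0,0,0]
    - [0,0,0]
    - [0,0,0]
    - [0,0,0]
  fingers: [0.1,0.1,0.1,0.1,0.1]

```text
time: 11.3
eef_pos: [524.1, 107.1, 303.0]
eef_rot: [3.131, 0.226, -0.032]
contact_force: [1.3, -0.1, -0.6]
opening: 39.5
```

>>> servo_tool:
  translation:
    - [3,0,-3]
    - [6,0,-5]
    - [9,0,-5]
    - [9,0,-5]
    - [9,0,-5]
  rotation:
    - [0,0,0]
    - [0,0,0]
    - [0,0,0]
    - [0,0,0]
    - [0,0,0]
  fingers: [0.1,0.1,0.1,0.1,0.1]

```text
time: 11.8
eef_pos: [613.7, 120.2, 349.8]
eef_rot: [3.131, 0.226, -0.037]
contact_force: [0.6, 0.0, 0.5]
opening: 39.3
```

Run:
```python
from h import *
s=st()
a=get_image("scene");b=get_image("top");cv2.imwrite("pics/s9f.png",a);cv2.imwrite("pics/t9f.png",b)
crop("",240,130,100,80,8,"s9",a);crop("",200,205,90,70,8,"t9",b)
g=cv2.cvtColor(a,cv2.COLOR_BGR2GRAY);print(g[156:186,272:294].astype(int))
g=cv2.cvtColor(b,cv2.COLOR_BGR2GRAY);print(g[256:270,219:230].astype(int))
```

```text
11.8 pos [613.7 120.2 349.8] F [0.6 0.  0.5] op 39.3 q [ 0.01  0.24  1.31 -0.    1.61  1.43]
[[138 135 117  86  60  51  81 121 132  99  57  52  63  78 100 121 128 130
  129 128 125 125]
 [135 118  81  43  31  69 117 138 111  59  26  21  24  33  51  69  84 104
  120 124 125 126]
 [116  82  42  21  45  93 132 124  74  28  20  22  22  21  22  28  41  63
   92 113 123 126]
 [ 82  44  19  17  36  69  88  70  35  18  19  23  22  23  21  21  23  31
   49  78 103 121]
 [ 49  15   7  15  37  65  73  45  17  14  20  20  22  22  22  23  22  22
   26  40  66  96]
 [ 22   9   7  12  24  52  67  52  24   8  11  13  15  20  22  25  22  21
   22  22  33  61]
 [  5   7   5   5  13  35  59  64  36  11   7  10  13  15  19  20  22  23
   21  22  22  31]
 [  7  11  10   7  11  30  57  70  51  21   9   9   7  12  11  17  22  23
   21  21  22  21]
 [  7   9   3  10   9  21  48  71  66  36   9   7  10  10   8   9  16  19
   19  22  20  18]
 [ 10   8   6  11   8  11  34  60  69  46  18  11   7   8  10   5   8  14
   18  20  21  19]
 [ 10  10   8   8   9  10  20  47  64  53  28  12   8   9  10   8   7   8
   
[... 1742 characters left out ...]
4 101 101 103 107 114
  109 106 111 116]]
[[ 61  60  61  62  61  62  63  59  61  55  66]
 [ 61  62  60  62  60  61  61  62  59  57  67]
 [ 61  62  62  61  64  61  62  62  60  66  77]
 [ 61  61  61  62  63  61  63  62  61  65  78]
 [ 61  60  61  60  62  60  61  62  63  76  90]
 [ 69  64  84 113 125 131 160 194 179 113 130]
 [158 208 209 214 217 218 223 229 214 130 108]
 [160 219 232 232 232 232 232 232 211 107  83]
 [147 167 179 181 174 158 151 150 132  73  66]
 [143  96  97  96  90  71  62  61  62  61  56]
 [140  61  60  59  60  59  63  63  61  60  57]
 [144  84  60  60  61  62  62  61  60  62  60]
 [145  93  60  59  60  61  60  61  60  61  60]
 [146 106  60  59  61  61  61  60  60  61  60]]
```

View pics/s9.png

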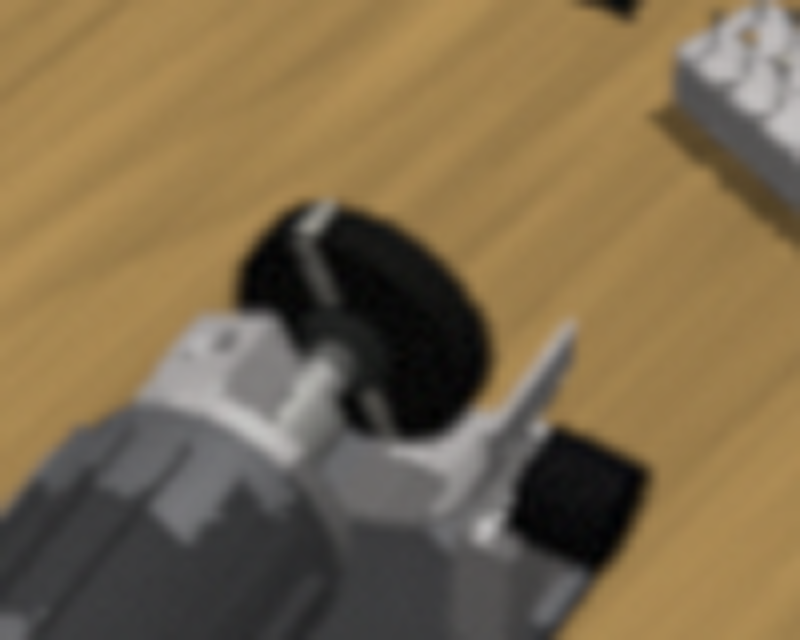

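```bash
sed -i 's/^C=M-44.*/M=M-3.4*Y-1*X\nC=M-44*H; W=C+62*Y/' h.py
python3 - <<'E'
from h import *
st();print(M,C,W)
plan(W+80*Z,pose(X,D))
E
```

```text
11.9 pos [613.2 120.2 350.5] F [-1.2 -1.  -0.1] op 39.4 q [ 0.01  0.24  1.31 -0.    1.61  1.43]
[508.56176836  42.11118749 163.18      ] [530.33089828  45.29002094 125.07488223] [521.37236764 106.63938711 125.07488223]
cm [-8.950e+00  1.000e-02  1.475e+01] rad [ 0.001  0.023 -0.001] |mm| 172 steps 3.4499021465715294
```

>>> servo_tool:
  translation:
    - [-4,0,4]
    - [-8,0,8]
    - [-9,0,12]
    - [-9,0,14.8]
    - [-9,0,14.8]
  rotation:
    - [0,0.02,0]
    - [0,0.02,0]
    - [0,0.02,0]
    - [0,0.02,0]
    - [0,0.02,0]
  fingers: [0.3,0.3,0.3,0.3,0.3]

```text
time: 12.4
eef_pos: [516.1, 106.7, 200.3]
eef_rot: [3.133, 0.226, -0.018]
contact_force: [0.1, -0.4, -0.7]
opening: 30.6
```

>>> servo_tool:
  translation:
    - [0,0,0]
    - [0,0,0]
    - [0,0,0]
    - [0,0,0]
    - [0,0,0]
  rotation:
    - [0,0,0]
    - [0,0,0]
    - [0,0,0]
    - [0,0,0]
    - [0,0,0]
  fingers: [0.3,0.3,0.3,0.3,0.3]

```text
time: 12.9
eef_pos: [516.8, 106.7, 201.2]
eef_rot: [3.133, 0.226, -0.015]
contact_force: [-0.3, 0.1, -0.4]
opening: 30.6
```

Run:
```python
from h import *
st()
plan(W+27*Z,pose(X,D))
```

```text
12.9 pos [516.8 106.7 201.2] F [-0.3  0.1 -0.4] op 30.6 q [-0.02  0.12  1.76 -0.    1.28  1.41]
cm [0.5  0.07 4.9 ] rad [-0.     0.01  -0.001] |mm| 49 steps 0.9858378555163583
```

>>> servo_tool:
  translation:
    - [0.5,0.05,1.5]
    - [0.5,0.05,3]
    - [0.5,0.05,4.5]
    - [0.5,0.05,4.8]
    - [0.5,0.05,4.8]
  rotation:
    - [0,0.01,0]
    - [0,0.01,0]
    - [0,0.01,0]
    - [0,0.01,0]
    - [0,0.01,0]
  fingers: [0.3,0.3,0.3,0.3,0.3]

```text
time: 13.4
eef_pos: [521.2, 106.9, 152.9]
eef_rot: [-3.133, -0.226, 0.001]
contact_force: [-0.4, 0.1, -0.5]
opening: 30.7
```

>>> servo_tool:
  translation:
    - [0,0,0]
    - [0,0,0]
    - [0,0,0]
    - [0,0,0]
    - [0,0,0]
  rotation:
    - [0,0,0]
    - [0,0,0]
    - [0,0,0]
    - [0,0,0]
    - [0,0,0]
  fingers: [0.5,0.6,0.7,0.8,0.8]

```text
time: 13.9
eef_pos: [521.8, 106.7, 153.8]
eef_rot: [3.133, 0.226, 0.002]
contact_force: [0.7, -1.2, 5.5]
opening: 20.1
```

Run:
```python
from h import *
s=st();print((s["eef_pos"]-W)@np.array([X,Y,Z]).T)
```

```text
13.9 pos [521.8 106.7 153.8] F [ 0.7 -1.2  5.5] op 20.1 q [-0.02  0.18  1.79 -0.    1.17  1.41]
[ 0.45510264  0.02903086 28.74031252]
```

>>> servo_tool:
  translation:
    - [-0.1,0,0]
    - [-0.2,0,0.01]
    - [-0.33,0,0.02]
    - [-0.33,0,0.02]
    - [-0.33,0,0.02]
  rotation:
    - [0,0.04,0]
    - [0,0.08,0]
    - [0,0.115,0]
    - [0,0.115,0]
    - [0,0.115,0]
  fingers: [0.8,0.8,0.8,0.8,0.8]

```text
time: 14.4
eef_pos: [518.5, 106.3, 153.8]
eef_rot: [-3.12, -0.225, -0.181]
contact_force: [-1.5, -0.7, 2.7]
opening: 19.9
```

Run:
```python
from h import *
s=st();print((s["eef_pos"]-W)@np.array([X,Y,Z]).T)
z=R.from_rotvec(s["eef_rot"]).as_matrix()[:,2];print("a",np.arctan2(-z@X,-z[2]))
```

```text
14.4 pos [518.5 106.3 153.8] F [-1.5 -0.7  2.7] op 19.9 q [-0.03  0.1   1.89  0.02  1.04  1.38]
[-2.87306370e+00  2.80996472e-02  2.87190134e+01]
a -0.11558833237803921
```

>>> servo_tool:
  translation:
    - [0,0,0]
    - [0,0,0]
    - [0,0,0]
    - [0,0,0]
    - [0,0,-4]
  rotation:
    - [0,0,0]
    - [0,0,0]
    - [0,0,0]
    - [0,0,0]
    - [0,0,0]
  fingers: [0.3,0.3,0.3,0.3,0.3]

```text
time: 14.9
eef_pos: [510.3, 105.6, 188.5]
eef_rot: [-3.12, -0.225, -0.163]
contact_force: [1.0, 1.1, 0.4]
opening: 30.9
```

>>> servo_tool:
  translation:
    - [0,0,-4]
    - [0,0,-8]
    - [3,0,-12]
    - [6,0,-15]
    - [10,0,-15]
  rotation:
    - [0,0,0]
    - [0,0,0]
    - [0,0,0]
    - [0,0,0]
    - [0,0,0]
  fingers: [0.1,0.1,0.1,0.1,0.1]

```text
time: 15.4
eef_pos: [595.7, 117.7, 355.0]
eef_rot: [-3.12, -0.225, -0.178]
contact_force: [0.6, -0.2, 0.4]
opening: 39.6
```

Run:
```python
from h import *
s=st()
a=get_image("scene");b=get_image("top");cv2.imwrite("pics/s10f.png",a);cv2.imwrite("pics/t10f.png",b)
crop("",240,130,100,80,8,"s10",a);crop("",200,205,90,70,8,"t10",b)
g=cv2.cvtColor(b,cv2.COLOR_BGR2GRAY);print(g[258:272,219:230].astype(int))
w=np.clip(g[258:272,225].astype(float)-62,0,None);v=(w*np.arange(258,272)).sum()/w.sum();print(v,rimang("top",225,v))
```

```text
15.4 pos [595.7 117.7 355. ] F [ 0.6 -0.2  0.4] op 39.6 q [-0.01  0.1   1.47  0.02  1.46  1.42]
[[ 54  53  53  54  55  55  56  55  53  47  59]
 [ 54  54  54  56  55  55  55  55  54  52  60]
 [ 54  55  54  55  55  55  55  56  55  52  62]
 [ 64  54  54  55  54  56  55  55  55  52  57]
 [ 81  53  54  56  54  55  56  56  55  60  65]
 [ 85  53  55  52  55  57  67  85  92  80  78]
 [102  91 119 146 175 184 187 188 179 143 103]
 [154 148 195 204 211 216 216 215 211 176  75]
 [151 164 216 206 186 179 162 156 144 122  50]
 [137 119 135 127 109 102  86  79  67  63  54]
 [134  85  54  54  54  54  53  55  54  55  54]
 [136  97  54  54  53  54  55  55  55  54  54]
 [144 122  53  53  55  53  53  55  54  57  56]
 [144 135  77  54  53  53  54  54  55  53  54]]
265.03186274509807 (np.float64(-0.5459138530520945), np.float64(-2.5326472814520806))
```

View pics/s10.png

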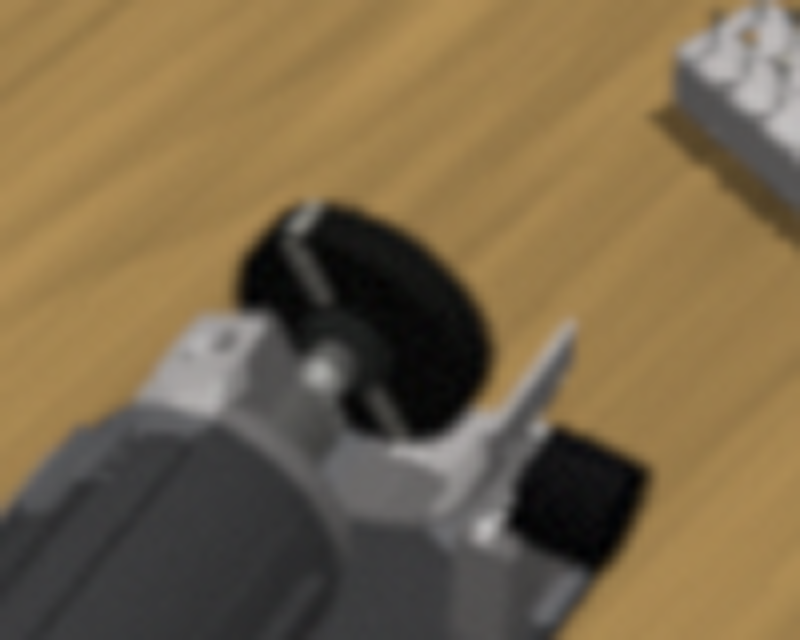

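Check with the scene's face line.

Run:
```python
from h import *
for nm in("s8f","s10f"):
  g=cv2.cvtColor(cv2.imread(f"pics/{nm}.png"),cv2.COLOR_BGR2GRAY).astype(float)
  q=[]
  for v in [160,161,162,163,164,165,166,179,180,181,182]:
    u0=277.3+(v-160)*.465-(.9 if nm=="s10f" and v<170 else 0)
    lo=int(round(u0))-2; w=np.clip(g[v,lo:lo+6]-12,0,None);u=(w*np.arange(lo,lo+6)).sum()/w.sum()
    o,d=ray("scene",u,v);c=W-10*Y;P=o+d*((c-o)@Y)/(d@Y);q.append(((P-c)@X,P[2]-c[2]))
  q=np.array(q);m,k=np.polyfit(q[:,1],q[:,0],1);print(nm,np.arctan(m),k,(q[:,0]-m*q[:,1]-k).round(1))
st()
```

```text
s8f -0.45994497184094274 -0.6105622561345921 [ 0.1  0.2 -0.   0.1 -0.2  0.1 -0.2 -0.2  0.2 -0.2  0.3]
s10f -0.5208295734699593 -0.7414815573443656 [ 0.   0.2 -0.2  0.  -0.1  0.  -0.1  0.1 -0.1  0.2 -0.1]
15.5 pos [596.6 117.4 348.1] F [-0.4 -0.3 -1. ] op 39.5 q [-0.01  0.11  1.47  0.02  1.46  1.42]
```

```bash
cat >> h.py <<'E'
PIN=np.array([546,-351,0.])
ax=lambda t:np.array([np.cos(t),np.sin(t),0])
E
python3 - <<'E'
from h import *
plan(PIN+[0,0,200],pose(ax(.2+np.pi/2),D))
E
```

```text
cm [-13.2   45.65  13.41] rad [ 0.085 -0.083 -1.626] |mm| 494 steps 10.866658209205797
```

>>> servo_tool:
  translation:
    - [-1,4,0]
    - [-2.2,8,0]
    - [-3.4,12,0.5]
    - [-4.8,17,1]
    - [-6,21.5,2]
  rotation:
    - [0.01,-0.01,-0.145]
    - [0.015,-0.015,-0.29]
    - [0.02,-0.02,-0.435]
    - [0.03,-0.03,-0.58]
    - [0.04,-0.04,-0.72]
  fingers: [0.1,0.1,0.1,0.1,0.1]

```text
time: 16.0
eef_pos: [570.3, -96.9, 323.2]
eef_rot: [-2.848, -1.304, -0.095]
contact_force: [0.6, 0.6, 0.8]
opening: 39.4
```

Run:
```python
from h import *
st();plan(PIN+[0,0,180],pose(ax(.2+np.pi/2),D))
```

```text
16.0 pos [570.3 -96.9 323.2] F [0.6 0.6 0.8] op 39.4 q [-0.4   0.1   1.53  0.05  1.48  0.31]
cm [-21.64  14.51  13.34] rad [ 0.044 -0.046 -0.912] |mm| 293 steps 6.0924238422048065
```

>>> servo_tool:
  translation:
    - [-4,2.8,1]
    - [-8,5.6,3]
    - [-12,8.4,6]
    - [-16,11.2,9]
    - [-20,13.5,12]
  rotation:
    - [0.01,-0.01,-0.145]
    - [0.015,-0.015,-0.29]
    - [0.02,-0.02,-0.435]
    - [0.03,-0.03,-0.58]
    - [0.04,-0.04,-0.73]
  fingers: [0.1,0.1,0.1,0.1,0.1]

```text
time: 16.5
eef_pos: [550.1, -313.2, 207.3]
eef_rot: [-2.191, -2.244, -0.011]
contact_force: [1.2, -0.0, -0.5]
opening: 39.9
```

>>> servo_tool:
  translation:
    - [0,0,0]
    - [0,0,0]
    - [0,0,0]
    - [0,0,0]
    - [0,0,0]
  rotation:
    - [0,0,-0.12]
    - [0,0,-0.18]
    - [0,0,-0.18]
    - [0,0,-0.18]
    - [0,0,-0.18]
  fingers: [0.1,0.1,0.1,0.1,0.1]

```text
time: 17.0
eef_pos: [550.1, -312.8, 207.5]
eef_rot: [-1.982, -2.431, -0.012]
contact_force: [0.4, -0.4, 0.5]
opening: 39.8
```

Run:
```python
from h import *
st();plan(PIN+[0,0,91],pose(ax(.2+np.pi/2),D))
b=get_image("top");crop("",380,205,90,75,8,"t11",b)
crop("scene",110,230,110,100,7,"s11")
```

```text
17.0 pos [ 550.1 -312.8  207.5] F [ 0.4 -0.4  0.5] op 39.8 q [-0.71  0.34  1.48  0.01  1.33 -0.91]
cm [-3.76 -1.21 11.62] rad [ 0.003 -0.009  0.003] |mm| 123 steps 2.4544572069310036
```

View pics/t11.png

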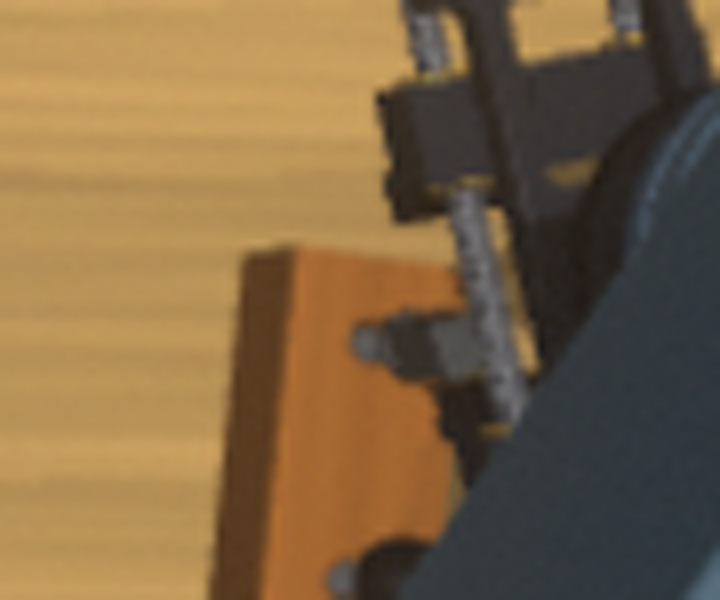

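View pics/s11.png

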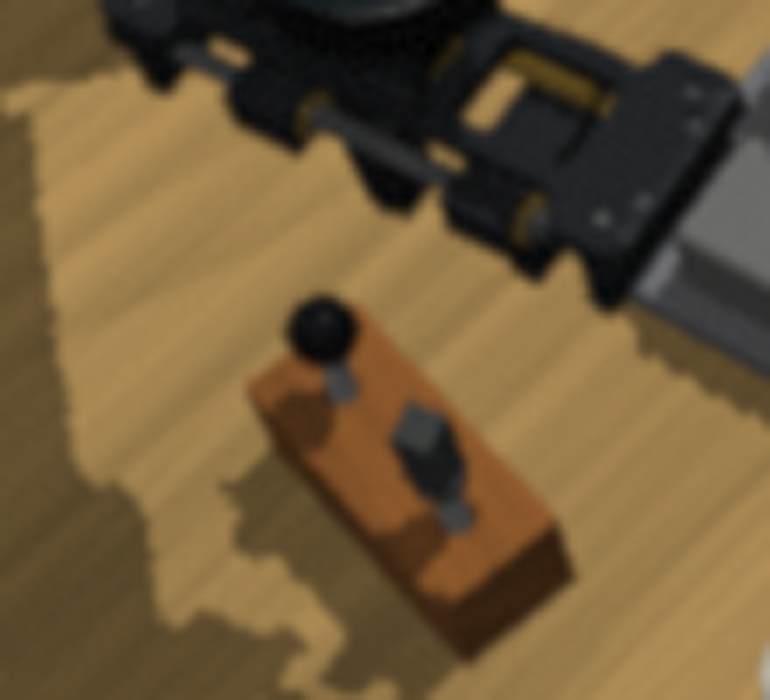

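>>> servo_tool:
  translation:
    - [-2,-0.6,1]
    - [-3.8,-1.2,3]
    - [-3.8,-1.2,5]
    - [-3.8,-1.2,6]
    - [-3.8,-1.2,6]
  rotation:
    - [0,0,0]
    - [0,0,0]
    - [0,0,0]
    - [0,0,0]
    - [0,0,0]
  fingers: [0.1,0.1,0.1,0.1,0.1]

```text
time: 17.6
eef_pos: [545.0, -351.6, 144.9]
eef_rot: [-1.98, -2.428, -0.013]
contact_force: [-0.1, -0.2, 0.3]
opening: 39.5
```

Run:
```python
from h import *
st();plan(PIN+[0,0,91],pose(ax(.2+np.pi/2),D))
crop("scene",110,230,110,100,7,"s12")
```

```text
17.6 pos [ 545.  -351.6  144.9] F [-0.1 -0.2  0.3] op 39.5 q [-0.76  0.44  1.48  0.01  1.24 -0.96]
cm [-0.03  0.1   5.39] rad [ 0.001 -0.012  0.003] |mm| 54 steps 1.0783878590204263
```

View pics/s12.png

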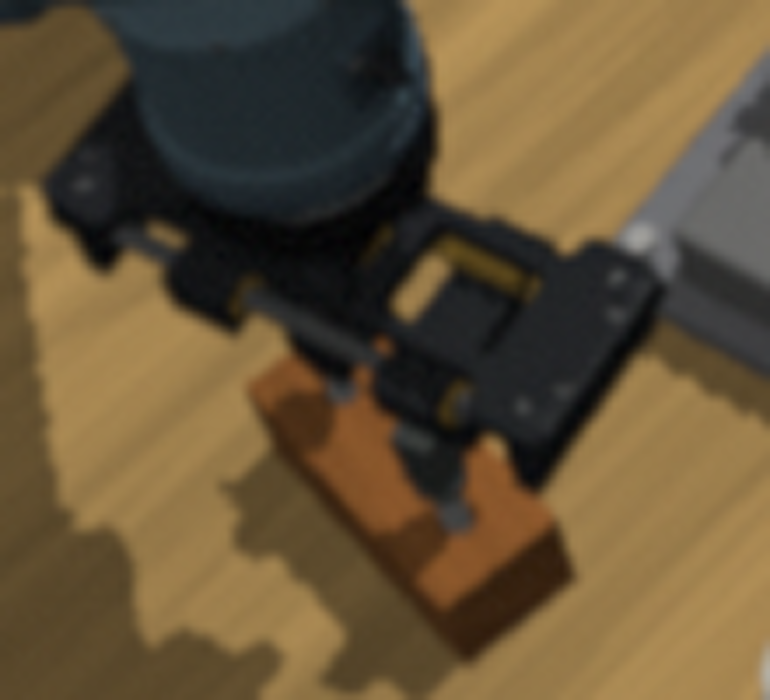

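>>> servo_tool:
  translation:
    - [0,0.1,2]
    - [0,0.1,4]
    - [0,0.1,5.2]
    - [0,0.1,5.2]
    - [0,0.1,5.2]
  rotation:
    - [0,-0.01,0]
    - [0,-0.01,0]
    - [0,-0.01,0]
    - [0,-0.01,0]
    - [0,-0.01,0]
  fingers: [0.1,0.1,0.1,0.3,0.45]
  newtons: 6

```text
time: 18.15
eef_pos: [547.3, -351.5, 95.4]
eef_rot: [1.983, 2.434, 0.002]
contact_force: [0.4, 0.2, 0.5]
opening: 25.8
```

>>> servo_tool:
  translation:
    - [0,0,0]
    - [0,0,0]
    - [0,0,0]
    - [0,0,0]
    - [0,0,0]
  rotation:
    - [0,0,0]
    - [0,0,0]
    - [0,0,0]
    - [0,0,0]
    - [0,0,0]
  fingers: [0.6,0.7,0.8,0.9,0.9]

```text
time: 18.65
eef_pos: [547.9, -352.2, 96.7]
eef_rot: [1.981, 2.432, 0.002]
contact_force: [-0.3, 0.6, 6.0]
opening: 16.4
```

Run:
```python
from h import *
st();plan(PIN+[0,0,91],pose(ax(.2+np.pi/2),D))
```

```text
18.65 pos [ 547.9 -352.2   96.7] F [-0.3  0.6  6. ] op 16.4 q [-0.75  0.49  1.51  0.    1.14 -0.96]
cm [ 0.16 -0.16  0.57] rad [0.004 0.003 0.003] |mm| 6 steps 0.12336655355604582
```

>>> servo_tool:
  translation:
    - [0,0,0]
    - [0,0,0]
    - [0,0,0]
    - [0,0,0]
    - [0,0,0]
  rotation:
    - [0,0,0]
    - [0,0,0]
    - [0,0,0.14]
    - [0,0,0.28]
    - [0,0,0.42]
  fingers: [0.1,0.1,0.1,0.1,0.1]

```text
time: 19.15
eef_pos: [547.7, -351.9, 96.2]
eef_rot: [2.451, 1.959, 0.003]
contact_force: [0.1, 0.1, -0.5]
opening: 39.8
```

>>> servo_tool:
  translation:
    - [0,0,0]
    - [0,0,0]
    - [0,0,0]
    - [0,0,0]
    - [0,0,0]
  rotation:
    - [0,0,0.14]
    - [0,0,0.28]
    - [0,0,0.42]
    - [0,0,0.56]
    - [0,0,0.7]
  fingers: [0.1,0.1,0.1,0.1,0.1]

```text
time: 19.65
eef_pos: [547.5, -351.5, 95.7]
eef_rot: [2.979, 0.992, 0.005]
contact_force: [0.1, -0.1, -0.3]
opening: 40.1
```

Run:
```python
from h import *
st();plan([547.9,-352.2,88],pose(ax(.2),D))
```

```text
19.65 pos [ 547.5 -351.5   95.7] F [ 0.1 -0.1 -0.3] op 40.1 q [-0.75  0.49  1.51  0.    1.14  0.17]
cm [-0.01  0.08  0.77] rad [ 0.002 -0.003  0.443] |mm| 8 steps 2.9513530082071178
```

>>> servo_tool:
  translation:
    - [0,0.05,0]
    - [0,0.05,0.2]
    - [0,0.05,0.5]
    - [0,0.05,0.7]
    - [0,0.05,0.7]
  rotation:
    - [0,0,0.15]
    - [0,0,0.3]
    - [0,0,0.44]
    - [0,0,0.44]
    - [0,0,0.44]
  fingers: [0.1,0.1,0.1,0.1,0.1]

```text
time: 20.15
eef_pos: [547.4, -351.6, 88.0]
eef_rot: [3.125, 0.324, 0.004]
contact_force: [0.4, 0.8, -0.0]
opening: 39.7
```

>>> servo_tool:
  translation:
    - [0,0,0]
    - [0,0,0]
    - [0,0,0]
    - [0,0,0]
    - [0,0,0]
  rotation:
    - [0,0,0]
    - [0,0,0]
    - [0,0,0]
    - [0,0,0]
    - [0,0,0]
  fingers: [0.4,0.6,0.7,0.8,0.9]
  newtons: 6

```text
time: 20.65
eef_pos: [547.5, -351.6, 88.1]
eef_rot: [3.125, 0.325, 0.004]
contact_force: [0.7, 0.3, 0.5]
opening: 15.9
```

Run:
```python
from h import *
st()
s=get_state();print(R.from_rotvec(s["eef_rot"]).as_matrix().round(3))
```

```text
20.65 pos [ 547.5 -351.6   88.1] F [0.7 0.3 0.5] op 15.9 q [-0.75  0.5   1.51  0.    1.13  0.61]
[[ 0.979  0.206  0.003]
 [ 0.206 -0.979  0.   ]
 [ 0.003  0.    -1.   ]]
```

>>> servo_tool:
  translation:
    - [0,0,0]
    - [0,0,0]
    - [0,0,0]
    - [0,0,-1]
    - [0,0,-3]
  rotation:
    - [0,0,0]
    - [0,0,0]
    - [0,0,0]
    - [0,0,0]
    - [0,0,0]
  fingers: [1,1,1,1,1]
  newtons: 45

```text
time: 21.15
eef_pos: [546.8, -350.9, 117.0]
eef_rot: [-3.123, -0.324, -0.002]
contact_force: [0.8, -0.5, -1.4]
opening: 15.6
```

>>> servo_tool:
  translation:
    - [0,0,-3]
    - [0,0,-6]
    - [0,0,-10]
    - [0,0,-14]
    - [0,0,-16]
  rotation:
    - [0,0,0]
    - [0,0,0]
    - [0,0,0]
    - [0,0,0]
    - [0,0,0]
  fingers: [1,1,1,1,1]

```text
time: 21.65
eef_pos: [547.6, -352.1, 282.4]
eef_rot: [3.122, 0.324, 0.008]
contact_force: [1.1, -1.2, -1.0]
opening: 15.7
```

Run:
```python
from h import *
st()
n=H
L=83.1 # TCP to tip
print("pre",M+(L+40)*H)
plan(M+(L+40)*H,pose(ax(.145),-H))
crop("scene",90,190,200,150,4,"s13")
```

```text
21.65 pos [ 547.6 -352.1  282.4] F [ 1.1 -1.2 -1. ] op 15.7 q [-0.75  0.31  1.36  0.    1.47  0.61]
pre [447.65767985  33.21767844 269.78772721]
cm [ -1.87 -39.77   1.12] rad [-0.013  0.518  0.061] |mm| 398 steps 7.965429786530928
```

View pics/s13.png

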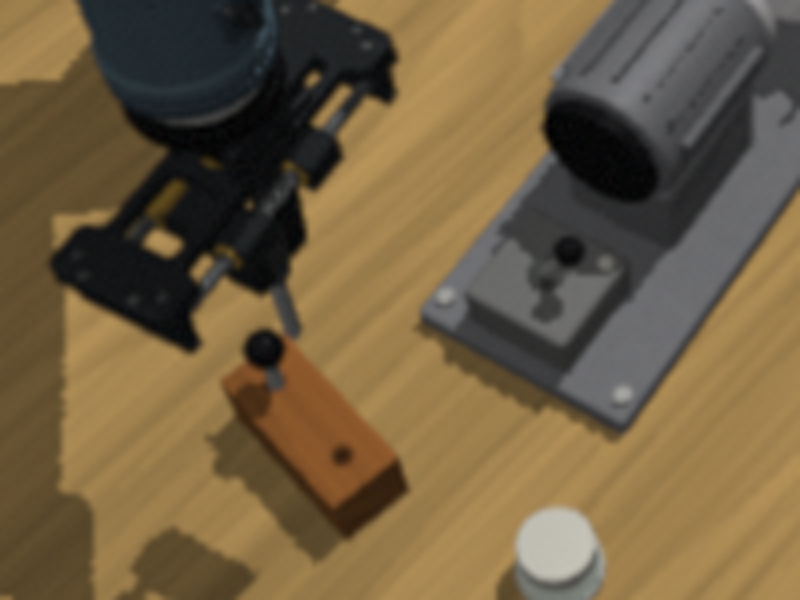

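>>> servo_tool:
  translation:
    - [-0.2,-4,-0.5]
    - [-0.4,-8.5,-1]
    - [-0.8,-13,-1.5]
    - [-1,-17.5,-1.5]
    - [-1.2,-22,-1.5]
  rotation:
    - [0,0.06,0]
    - [0,0.12,0.02]
    - [0,0.18,0.03]
    - [0,0.24,0.03]
    - [-0.01,0.3,0.04]
  fingers: [1,1,1,1,1]

```text
time: 22.2
eef_pos: [490.4, -138.3, 298.0]
eef_rot: [-3.078, -0.257, -0.481]
contact_force: [1.0, 0.3, -0.1]
opening: 15.5
```

Run:
```python
from h import *
st()
plan(M+(83.1+40)*H,pose(ax(.145),-H))
```

```text
22.2 pos [ 490.4 -138.3  298. ] F [ 1.   0.3 -0.1] op 15.5 q [-0.65 -0.21  1.91  0.23  1.23  0.71]
cm [ -2.14 -17.65   2.1 ] rad [0.001 0.214 0.022] |mm| 179 steps 3.580986706357076
```

>>> servo_tool:
  translation:
    - [-0.5,-4.4,0]
    - [-1,-9,0.5]
    - [-1.6,-13.5,1]
    - [-2.1,-17.6,2]
    - [-2.1,-17.6,2]
  rotation:
    - [0,0.06,0]
    - [0,0.12,0.01]
    - [0,0.17,0.02]
    - [0,0.215,0.02]
    - [0,0.215,0.02]
  fingers: [1,1,1,1,1]

```text
time: 22.7
eef_pos: [444.2, 37.4, 267.2]
eef_rot: [-2.988, -0.228, -0.797]
contact_force: [0.3, 0.3, -0.8]
opening: 15.5
```

>>> servo_tool:
  translation:
    - [0,0,0]
    - [0,0,0]
    - [0,0,0]
    - [0,0,0]
    - [0,0,0]
  rotation:
    - [0,0,0]
    - [0,0,0]
    - [0,0,0]
    - [0,0,0]
    - [0,0,0]
  fingers: [1,1,1,1,1]

```text
time: 23.2
eef_pos: [444.6, 36.5, 267.4]
eef_rot: [-2.989, -0.226, -0.797]
contact_force: [0.6, -0.2, -2.0]
opening: 15.5
```

```bash
cat >> h.py <<'E'
def rel(L=83.1):
    s=get_state();Rm=R.from_rotvec(s["eef_rot"]).as_matrix();tip=s["eef_pos"]+L*Rm[:,2]
    xb=np.cross(Y,H)
    print("tip in boss x,y,z",[round(float((tip-M)@a),1) for a in(xb,Y,H)],"axis err",round(float(-Rm[:,2]@xb),3),round(float(-Rm[:,2]@Y),3))
    return tip
E
python3 - <<'E'
from h import *
st();print(proj("scene",rel()),proj("top",rel()))
plan(M+(83.1+12)*H,pose(ax(.145),-H))
a=get_image("scene");b=get_image("top");cv2.imwrite("pics/s14f.png",a);cv2.imwrite("pics/t14f.png",b)
crop("",220,110,100,80,8,"s14",a);crop("",205,205,90,70,8,"t14",b)
E
```

```text
23.2 pos [444.6  36.5 267.4] F [ 0.6 -0.2 -2. ] op 15.5 q [-0.37 -0.56  2.25  0.3   1.01  0.94]
tip in boss x,y,z [-3.6, 4.1, 39.2] axis err 0.002 -0.004
tip in boss x,y,z [-3.6, 4.1, 39.2] axis err 0.002 -0.004
[259.37860961 159.91450994] [252.31795874 271.92746967]
cm [0.35 0.38 2.72] rad [-0.004  0.002  0.005] |mm| 28 steps 0.5532602993405756
```

View pics/s14.png

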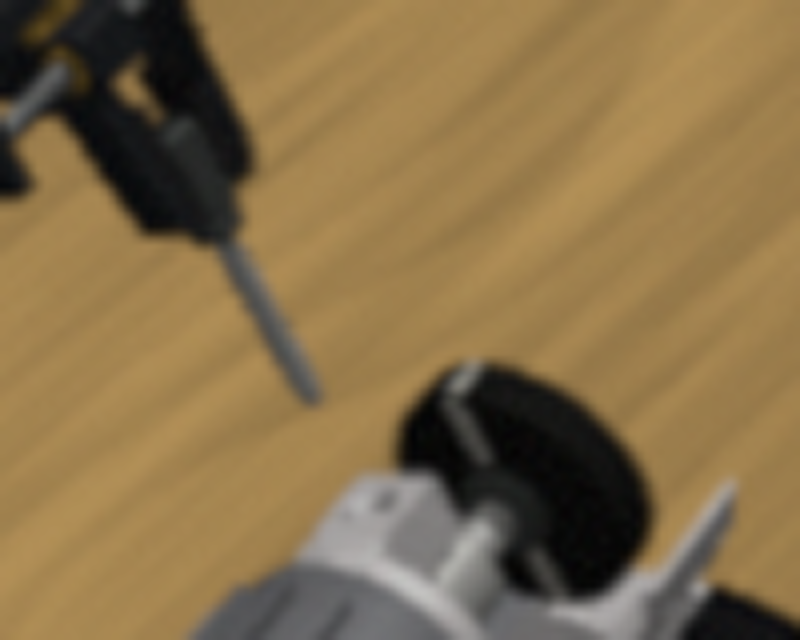

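View pics/t14.png

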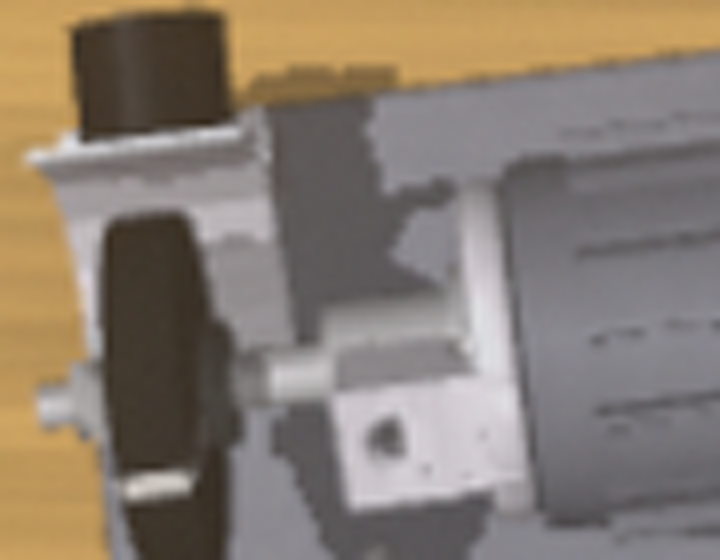

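Run:
```python
from h import *
f=lambda u,v:(205+(u+.5)/8-.5,205+(v+.5)/8-.5)
xb=np.cross(Y,H)
def onface(n,u,v):
    o,d=ray(n,u,v);P=o+d*((M-o)@H)/(d@H);w=P-M;return round(w@xb,1),round(w@Y,1)
print("top: corner",onface("top",*f(332,393)),onface("top",*f(348,508)),"hole",onface("top",*f(386,438)),"right at flange",onface("top",*f(500,380)),onface("top",*f(525,480)))
g=lambda u,v:(220+(u+.5)/8-.5,110+(v+.5)/8-.5)
print("scene: hole",onface("scene",*g(385,497)),"corners",onface("scene",*g(438,477)),onface("scene",*g(365,474)),onface("scene",*g(298,555)))
print("pred M",proj("scene",M),proj("top",M), "wheel top W+48*n chalk")
for n in("scene","top"):
  for y in (-15,15):
    for x in (-17,17): print(n,x,y,proj(n,M+x*xb+y*Y))
```

```text
top: corner (np.float64(16.6), np.float64(14.1)) (np.float64(-17.3), np.float64(14.8)) hole (np.float64(1.7), np.float64(2.4)) right at flange (np.float64(14.2), np.float64(-28.3)) (np.float64(-15.7), np.float64(-31.2))
scene: hole (np.float64(3.8), np.float64(2.7)) corners (np.float64(20.3), np.float64(13.3)) (np.float64(-13.9), np.float64(14.3)) (np.float64(-14.0), np.float64(-27.4))
pred M [266.1032017  172.32765071] [254.09386676 259.88464866] wheel top W+48*n chalk
scene -17 -15 [258.5058138  175.87296371]
scene 17 -15 [267.76627161 176.12980974]
scene -17 15 [264.48693183 168.63247788]
scene 17 15 [273.74103835 168.76425727]
top -17 -15 [262.44892883 266.09927981]
top 17 -15 [260.34856239 251.70043002]
top -17 15 [247.93574939 267.94253594]
top 17 15 [245.59390786 253.56248374]
```

>>> servo_tool:
  translation:
    - [0.2,0.2,0.7]
    - [0.4,0.38,1.4]
    - [0.6,0.38,2.1]
    - [0.6,0.38,2.7]
    - [0.6,0.38,2.7]
  rotation:
    - [0,0,0]
    - [0,0,0]
    - [0,0,0]
    - [0,0,0]
    - [0,0,0]
  fingers: [1,1,1,1,1]

```text
time: 23.8
eef_pos: [463.1, 36.3, 245.4]
eef_rot: [-2.988, -0.227, -0.793]
contact_force: [-1.4, 0.5, -2.1]
opening: 15.8
```

>>> servo_tool:
  translation:
    - [0,0,0]
    - [0,0,0]
    - [0,0,0]
    - [0,0,0]
    - [0,0,0]
  rotation:
    - [0,0,0]
    - [0,0,0]
    - [0,0,0]
    - [0,0,0]
    - [0,0,0]
  fingers: [1,1,1,1,1]

```text
time: 24.3
eef_pos: [463.2, 36.3, 245.6]
eef_rot: [-2.988, -0.227, -0.794]
contact_force: [-0.0, 0.0, -1.5]
opening: 15.7
```

Run:
```python
from h import *
st();t=rel();print(proj("scene",t),proj("top",t))
a=get_image("scene");b=get_image("top");cv2.imwrite("pics/s15f.png",a);cv2.imwrite("pics/t15f.png",b)
crop("",235,140,50,40,16,"s15",a);crop("",230,240,50,40,16,"t15",b)
```

```text
24.3 pos [463.2  36.3 245.6] F [-0.   0.  -1.5] op 15.7 q [-0.35 -0.47  2.25  0.31  0.93  0.94]
tip in boss x,y,z [1.3, 1.3, 11.2] axis err 0.004 -0.006
[264.84739286 168.80285656] [253.3995024 262.2432259]
```

View pics/s15.png

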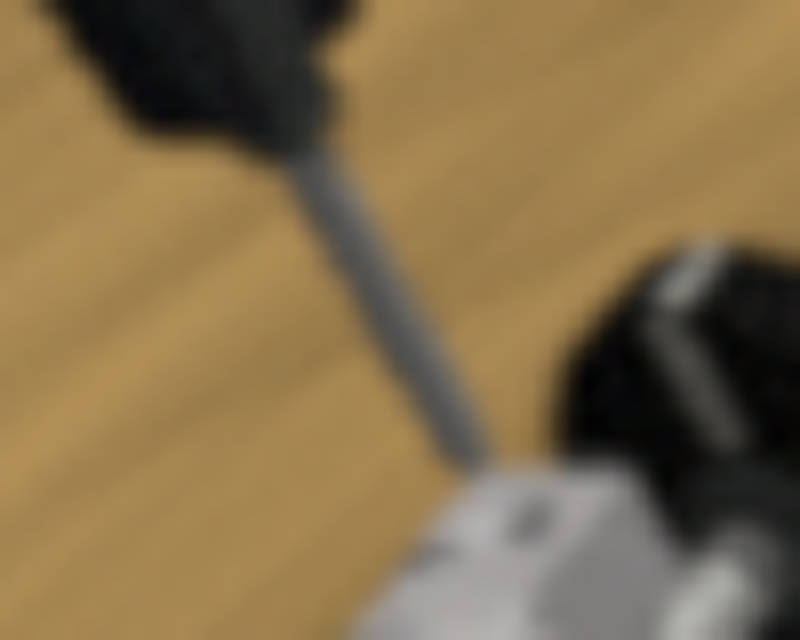

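View pics/t15.png

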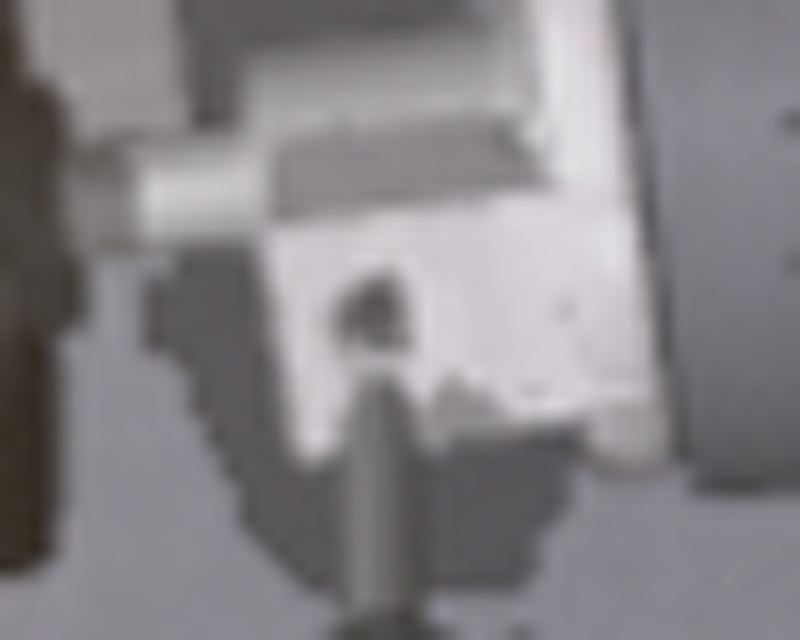

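Run:
```python
from h import *
st()
xb=np.cross(Y,H)
f=lambda u,v:(230+(u+.5)/16-.5,240+(v+.5)/16-.5)
g=lambda u,v:(235+(u+.5)/16-.5,140+(v+.5)/16-.5)
def loc(P): w=P-M; return (w@xb).round(1),(w@Y).round(1),(w@H).round(1)
P,r=tri(g(472,463),f(382,368));print("tip seen",loc(P),r)
P,r=tri(g(530,518),f(375,310));print("hole seen",loc(P),r)
P,r=tri(g(630,462),f(268,225));print("corner +x+y",loc(P),r)
P,r=tri(g(480,468),f(303,464));print("corner -x+y",loc(P),r)
# enhanced
for n,(u,v),nm in (("t10f",(243,248),"eT"),("scene0",(258,160),"eS"),("top0",(243,248),"eT0")):
    i=cv2.imread(f"pics/{n}.png")[v:v+24,u:u+26]
    gy=cv2.cvtColor(i,cv2.COLOR_BGR2GRAY);print(nm);print(gy[4:20,3:21] if nm!="eS" else gy[2:20,:18])
```

```text
24.4 pos [463.2  36.3 245.5] F [-0.9 -0.2 -1. ] op 16.0 q [-0.35 -0.47  2.25  0.31  0.93  0.94]
tip seen (np.float64(0.8), np.float64(0.7), np.float64(12.8)) 1.648742493843421
hole seen (np.float64(2.9), np.float64(2.3), np.float64(-0.5)) 1.2007562798813012
corner +x+y (np.float64(18.6), np.float64(13.9), np.float64(2.1)) 1.5276703006486068
corner -x+y (np.float64(-17.9), np.float64(14.6), np.float64(-0.3)) 1.7160615994823079
eT
[[160 132 132 132 133 135 134 139 145 148 158 162 171 172 184 207 212 213]
 [171 144 149 161 169 170 178 192 201 202 201 204 207 206 213 223 225 225]
 [176 195 198 202 204 205 210 216 220 218 214 216 217 216 219 221 223 224]
 [173 213 215 216 214 214 217 219 220 219 215 217 217 214 218 221 222 224]
 [159 212 214 215 215 215 218 212 201 220 216 215 218 215 218 221 222 223]
 [144 207 214 215 214 205 176 148 155 204 220 218 219 215 218 220 221 222]
 [127 188 214 215 203 161 124  98 121 183 221 220 220 216 218 218 220 222]
 [119 177 214 210 185 130 101  95 110 169 221 221 221 219 216 219 220 222]
 [117 174 213 209 180 128 112 103 124 166 220 220 221 219 215 218 2
[... 2392 characters left out ...]
192 188 189 190 192 193]
 [104 153 186 183 161 114  91  83  96 148 193 192 193 189 187 190 191 193]
 [102 151 185 182 155 113  99  90 108 145 193 192 194 191 186 189 191 193]
 [ 96 143 184 186 169 137 131 108 112 140 189 192 193 189 186 189 190 192]
 [ 88 132 185 187 180 160 158 157 158 170 190 192 192 190 186 189 189 191]
 [ 85 120 173 187 185 178 174 178 186 193 191 180 166 190 188 189 189 190]
 [ 85 115 168 186 187 186 184 186 193 195 192 184 179 190 188 188 182 176]
 [ 84 107 157 187 186 187 187 189 192 192 193 189 188 189 188 188 187 186]
 [ 82 101 153 186 188 188 186 188 192 192 193 192 188 187 190 181 163 140]
 [ 83  95 143 186 188 188 187 181 168 156 156 153 136 130 130 124 108  89]]
```

>>> servo_tool:
  translation:
    - [0,0.06,0.3]
    - [0,0.06,0.6]
    - [0,0.06,0.9]
    - [0,0.06,1.1]
    - [0,0.06,1.3]
  rotation:
    - [0,0,0]
    - [0,0,0]
    - [0,0,0]
    - [0,0,0]
    - [0,0,0]
  fingers: [1,1,1,1,1]

```text
time: 24.9
eef_pos: [469.6, 36.7, 233.9]
eef_rot: [-2.988, -0.227, -0.793]
contact_force: [-0.1, 0.5, -2.0]
opening: 15.5
```

Run:
```python
from h import *
s=st();rel();Rm=R.from_rotvec(s["eef_rot"]).as_matrix();print("F tool",(Rm.T@s["contact_force"]).round(1))
```

```text
24.9 pos [469.6  36.7 233.9] F [-0.1  0.5 -2. ] op 15.5 q [-0.34 -0.43  2.25  0.31  0.89  0.94]
tip in boss x,y,z [0.9, 0.8, -2.2] axis err 0.005 -0.006
F tool [-1.  -0.6  1.7]
```

No contact yet at the mouth. Continue slowly.

>>> servo_tool:
  translation:
    - [0,0,0.2]
    - [0,0,0.4]
    - [0,0,0.6]
    - [0,0,0.8]
    - [0,0,0.8]
  rotation:
    - [0,0,0]
    - [0,0,0]
    - [0,0,0]
    - [0,0,0]
    - [0,0,0]
  fingers: [1,1,1,1,1]

```text
time: 25.4
eef_pos: [474.0, 37.0, 227.2]
eef_rot: [-2.988, -0.226, -0.795]
contact_force: [2.5, -1.8, -1.2]
opening: 15.7
```

```bash
cat >> h.py <<'E'
def ft():
    s=st();rel();Rm=R.from_rotvec(s["eef_rot"]).as_matrix();print("F tool",(Rm.T@s["contact_force"]).round(1),"T",(Rm.T@s["ft_torque"]).round(2))
E
python3 -c "from h import *
ft()"
```

```text
25.4 pos [474.   37.  227.2] F [ 2.5 -1.8 -1.2] op 15.7 q [-0.33 -0.41  2.25  0.31  0.86  0.93]
tip in boss x,y,z [1.5, 0.4, -10.2] axis err 0.004 -0.005
F tool [1.3 2.1 2.1] T [-0.62  0.13 -0.02]
```

>>> servo_tool:
  translation:
    - [0,0.03,0.3]
    - [0,0.03,0.6]
    - [0,0.03,0.9]
    - [0,0.03,1.2]
    - [0,0.03,1.2]
  rotation:
    - [0,0,0]
    - [0,0,0]
    - [0,0,0]
    - [0,0,0]
    - [0,0,0]
  fingers: [1,1,1,1,1]

```text
time: 25.9
eef_pos: [480.1, 37.7, 216.4]
eef_rot: [-2.989, -0.226, -0.794]
contact_force: [3.8, -2.5, -1.7]
opening: 15.6
```

```bash
python3 -c "from h import *
ft()"
```

```text
25.9 pos [480.1  37.7 216.4] F [ 3.8 -2.5 -1.7] op 15.6 q [-0.33 -0.37  2.25  0.32  0.83  0.93]
tip in boss x,y,z [1.3, 0.2, -22.6] axis err 0.004 -0.005
F tool [2.1 3.1 3.2] T [-0.5   0.19 -0.01]
```

>>> servo_tool:
  translation:
    - [0.02,0.03,0.3]
    - [0.02,0.03,0.6]
    - [0.02,0.03,0.9]
    - [0.02,0.03,1.2]
    - [0.02,0.03,1.4]
  rotation:
    - [0,0,0]
    - [0,0,0]
    - [0,0,0]
    - [0,0,0]
    - [0,0,0]
  fingers: [1,1,1,1,1]

```text
time: 26.4
eef_pos: [487.2, 38.5, 204.0]
eef_rot: [-2.988, -0.226, -0.794]
contact_force: [2.0, -0.7, 0.6]
opening: 15.7
```

```bash
python3 -c "from h import *
ft()"
```

```text
26.4 pos [487.2  38.5 204. ] F [ 2.  -0.7  0.6] op 15.7 q [-0.32 -0.33  2.24  0.33  0.78  0.92]
tip in boss x,y,z [1.3, 0.0, -36.9] axis err 0.004 -0.005
F tool [1.9 1.  0.4] T [-0.36 -0.01 -0.  ]
```

>>> servo_tool:
  translation:
    - [0,0,0.5]
    - [0,0,1]
    - [0,0,1.5]
    - [0,0,2]
    - [0,0,2.4]
  rotation:
    - [0,0,0]
    - [0,0,0]
    - [0,0,0]
    - [0,0,0]
    - [0,0,0]
  fingers: [1,1,1,1,1]

```text
time: 26.9
eef_pos: [498.9, 40.6, 182.5]
eef_rot: [-2.988, -0.226, -0.792]
contact_force: [0.3, 1.1, 0.2]
opening: 15.5
```

```bash
python3 -c "from h import *
ft()"
```

```text
26.9 pos [498.9  40.6 182.5] F [0.3 1.1 0.2] op 15.5 q [-0.3  -0.26  2.24  0.34  0.71  0.91]
tip in boss x,y,z [0.8, 0.4, -61.5] axis err 0.005 -0.006
F tool [ 0.5 -1.   0. ] T [-0.05 -0.16 -0.01]
```

>>> servo_tool:
  translation:
    - [0,0,0.3]
    - [0,0,0.6]
    - [0,0,0.85]
    - [0,0,1.05]
    - [0,0,1.1]
  rotation:
    - [0,0,0]
    - [0,0,0]
    - [0,0,0]
    - [0,0,0]
    - [0,0,0]
  fingers: [1,1,1,1,1]

```text
time: 27.4
eef_pos: [503.9, 41.7, 173.6]
eef_rot: [-2.988, -0.229, -0.791]
contact_force: [-24.6, -3.1, 25.4]
opening: 15.6
```

```bash
python3 -c "from h import *
ft()"
```

```text
27.4 pos [503.9  41.7 173.6] F [-24.6  -3.1  25.4] op 15.6 q [-0.29 -0.22  2.23  0.35  0.69  0.91]
tip in boss x,y,z [0.7, 0.8, -71.8] axis err 0.006 -0.007
F tool [ -9.   -0.8 -34.4] T [ 0.09 -1.71  0.  ]
```

>>> servo_tool:
  translation:
    - [0,0,-0.05]
    - [0,0,-0.05]
    - [0,0,-0.05]
    - [0,0,-0.05]
    - [0,0,-0.05]
  rotation:
    - [0,0,0]
    - [0,0,0]
    - [0,0,0]
    - [0,0,0]
    - [0,0,0]
  fingers: [1,0.6,0.2,0.2,0.2]

```text
time: 27.9
eef_pos: [503.6, 41.7, 173.9]
eef_rot: [-2.988, -0.229, -0.79]
contact_force: [-0.2, 0.3, 0.1]
opening: 34.9
```

```bash
python3 -c "from h import *
ft()
crop('scene',220,130,80,60,10,'s16');crop('top',215,225,70,55,10,'t16')"
```

```text
27.9 pos [503.6  41.7 173.9] F [-0.2  0.3  0.1] op 34.9 q [-0.29 -0.23  2.23  0.35  0.69  0.91]
tip in boss x,y,z [0.5, 0.8, -71.4] axis err 0.006 -0.007
F tool [-0.1 -0.4 -0.2] T [-0.02 -0.24  0.02]
```

View pics/t16.png

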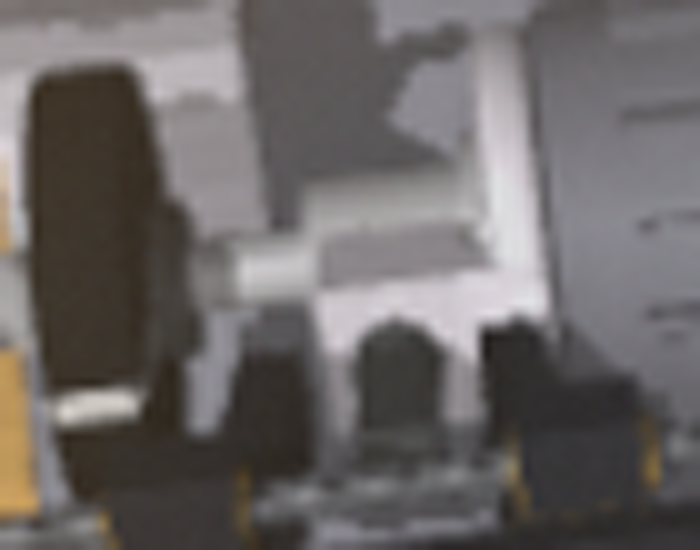

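Pin seated, fingers clear of the head. Retreat along the pin axis.

>>> servo_tool:
  translation:
    - [0,0,-2]
    - [0,0,-4.5]
    - [0,0,-8]
    - [0,0,-11]
    - [0,0,-13]
  rotation:
    - [0,0,0]
    - [0,0,0]
    - [0,0,0]
    - [0,0,0]
    - [0,0,0]
  fingers: [0.2,0.2,0.2,0.2,0.2]

```text
time: 28.5
eef_pos: [439.9, 31.3, 289.0]
eef_rot: [-2.989, -0.229, -0.794]
contact_force: [0.4, -0.2, 0.3]
opening: 35.4
```

>>> servo_tool:
  translation:
    - [0,0,0]
    - [0,0,0]
    - [0,0,0]
    - [0,0,0]
    - [0,0,0]
  rotation:
    - [0,0,0]
    - [0,0,0]
    - [0,0,0]
    - [0,0,0]
    - [0,0,0]
  fingers: [0.2,0.2,0.2,0.2,0.2]

```text
time: 29.0
eef_pos: [439.7, 31.6, 287.8]
eef_rot: [-2.988, -0.229, -0.791]
contact_force: [0.4, -0.8, 0.5]
opening: 35.3
```

Run:
```python
from h import *
st()
a=get_image("scene");b=get_image("top")
crop("",140,140,190,150,4,"s17",a);crop("",200,205,90,70,8,"t17",b)
cv2.imwrite("pics/s17f.png",a);cv2.imwrite("pics/t17f.png",b)
print("pred head top when seated",proj("scene",M+41.5*H),proj("top",M+41.5*H), "if 4mm high",proj("scene",M+45.5*H),proj("top",M+45.5*H))
```

```text
29.0 pos [439.7  31.6 287.8] F [ 0.4 -0.8  0.5] op 35.3 q [-0.4  -0.6   2.23  0.3   1.08  0.94]
pred head top when seated [259.14296166 160.21408589] [254.13785898 270.7143236 ] if 4mm high [258.45940184 159.02444068] [254.14232093 271.81415103]
```

View pics/s17.png

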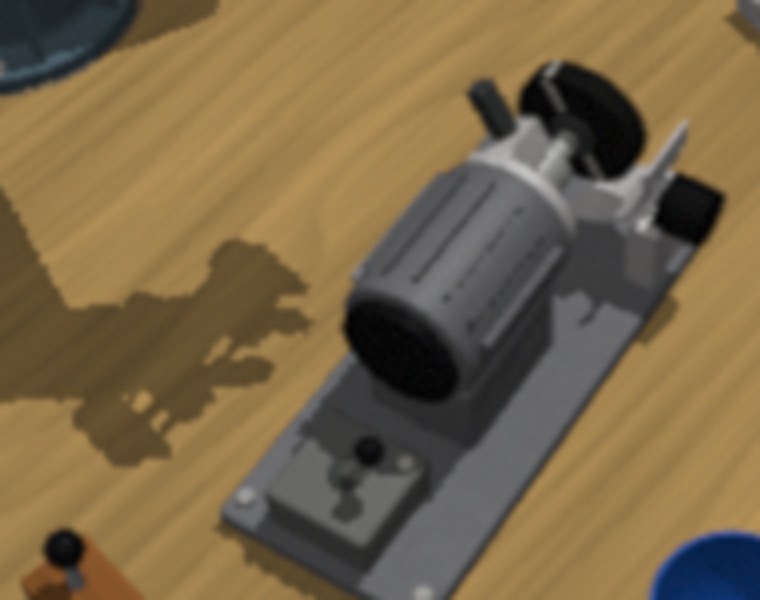

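View pics/t17.png

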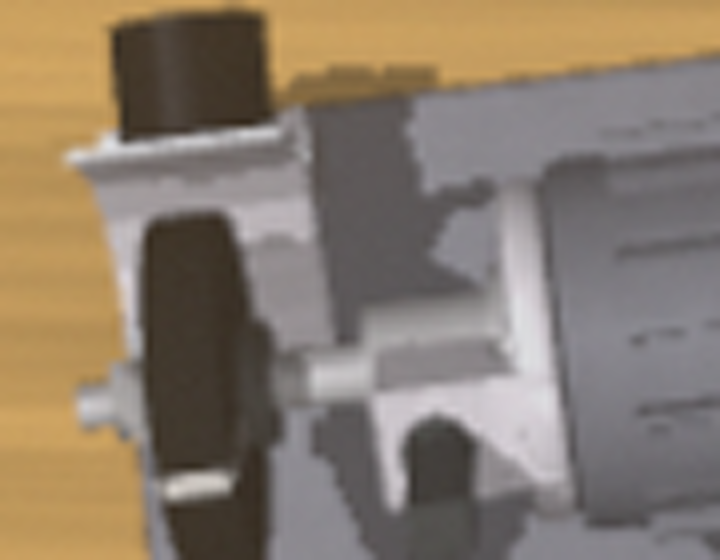

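```bash
python3 -c "from workcell import *
print(close_job()); print(get_state()['time'])"
```

```text
the job is handed in; nothing more can be done
None
the job is handed in; nothing more can be done
```

The job is handed in, at about 29 s of the 72 s allowed. The lathe switch is off, the spindle is lined up and the lock pin is through boss and spindle, released. `close_job` reported no verdict.

- **Switch:** I pushed it until it met its end stop, at about 9 N. The later pictures show it leaning away from the robot.
- **Wheel:**
  - I gripped it by the rim and turned it, which left the line about 0.06 rad short of parallel.
  - My first attempt at correcting this came down too low, touched the flange and moved the line a further 0.06 rad or so the wrong way.
  - I gripped again and corrected. The chalk line then measured -0.521 rad from vertical in the scene camera and -0.546 rad in the top camera, against a target of -0.524. I did not measure the angle again after inserting the pin.
- **Pin:**
  - I squeezed the head from both directions to centre it, then lifted it out of the block.
  - It went through boss and spindle with side forces of about 4 N or less. The collar met the boss with the tip 71.8 mm in (72 mm expected), at about 34 N along the pin.
- **Last checks:**
  - The pin sits in the boss parallel to the chalk line, and the head is no higher than expected for a seated collar.
  - The gripper is open and about 13 cm clear, with no contact force.
  - The tommy bar is still in its block. I made no contact with the jar, bowl or stone model, but did not measure their positions at the end.
- **Disagreement:** the hole position I first read from the pictures was about 3.5 mm off along the shaft from where the wheel grip placed it. I used the grip-based position, shifted by about 1 mm after a close look, and the pin went in without a search.

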